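# Drive the worn bushing out of a gas valve body

### The arm

A 7-joint arm with a two-finger parallel gripper is mounted at the origin on the work surface. World frame = base frame: x ahead of the robot, y to its left, z up, the work surface at z = 0. Lengths are in m, angles in rad, forces in N, time in s.
With the tool pointing down it reaches from about 0.4 to 0.875 m from the base axis. Payload 6.5 kg.
Tool frame: the origin (TCP) lies between the finger pads; the fingertips stand 11 mm ahead of it and the grasp point (between the pads) lies 8 mm behind it; y points along the fingers, z is the direction in which the jaws open and shut, and the axes are right-handed (so a half turn about y gives the same grasp; the last joint's range is limited). The gripper opens to 85 mm and grips with 20 to 120 N. Pads are 22 mm wide; open, the fingers measure 114 mm over their backs; the gripper's body (76 mm by 85 mm) begins 54 mm behind the grasp point. The pads swing forward as they close: fully open they stand 13 mm farther back than shut.
Start: joints at [1.115, 0.536, -0.004, 1.538, 0.003, 1.067, -0.071], TCP at [0.247, -0.601, 0.242] pointing down, gripper open.
Joint ranges: [-2.7, 2.7], [-0.37, 2.16], [-1.27, 1.26], [0.24, 2.4], [-1.31, 4.45], [0.19, 1.91], [-2.76, 2.76]. Speed limits (rad/s): [2.39, 2.39, 3.14, 3.14, 3.14, 3.14, 3.14].

### API

Orientations are given as [roll, pitch, yaw] about the fixed x, y, z axes, in that order (R = Rz(yaw) Ry(pitch) Rx(roll)).
In Python, from station import manip, imaging gives the robot as it stands.
- The arm moves only by the tool carry_out, never from a script. Its argument "series" is a list that holds one entry, the list of rows, each a list of 5 numbers: the closure in counts, from 0 (fully open) to 255 (shut), then the shift along the world's x, y, z in mm, then the turn about the world's z in rad. In form: [[[grip, tx, ty, tz, turn], ...]]. A call has 1 to 12 rows; each row is the pose to reach, as a shift and turn from the pose measured when the call began; what a row does not reach only later rows make up. A row lasts 1/12 s, in which the tool goes at most 41.7 mm and 7.16 degrees, less where a joint would pass 70% of its speed; a pose out of reach is approached as far as the arm can. A call with a gripper value outside its range is refused whole. The fingers move at their own pace and stop on an object; "grip_force" is the grip in N (left out, the last holds). Time passes only in rows, so rows that repeat a pose let the fingers close. It gives the time, the measured TCP pose, the force and the opening at its end, in the units of the state.
- manip.state(): the state, without advancing time (a new reading comes with each control period).
- imaging.get_image(name): name is "side" or "top" or "wrist"; returns the picture (420x560x3 uint8, blue, green, red); there is no depth.
- imaging.camera_model(name): a dict with "mtx" (3x3 intrinsics, pixels), "camera_from_world" (4x4, takes a point from world to camera coordinates); the wrist camera has in their place "mount" (4x4, takes a point from camera to tool coordinates, whose origin is the TCP and whose axes are the tool frame's). Camera axes: x right, y down, z forward; pixel columns grow to the right and rows downward; lengths in m; the calibration is good to about 2 mm. A picture is of the moment at which its call begins: read the wrist's pose just before it. camera_model takes no time and is no camera call.
- manip.finish_job(): hands the job in, once; it reports no verdict.
The state is a dict: "time_s": time; "q": joint angles; "dq": joint speeds; "effort": joint torques, N m; "eef_pos": TCP position; "tool_rot": TCP orientation; "ft_force": force on the tool from outside, world axes, zero at the start; "wrist_torque": the same for the moment, N m; "opening": opening from 0.0 (shut) to 1.0 (fully open).
Only numpy, scipy, OpenCV 4.12 (cv2) and the standard library are available. Lean on these libraries where they do the work, as an engineer would, in place of code of your own. Each camera call takes 0.05 s, during which the arm holds its last target.

### The job

A worn brass bushing is stuck in the upright bore of the gas valve body held in the vice. Take from the rack the one drift of the three that fits the bore, press it straight down through the bore, slowly and by feel, until the bushing has dropped into the tray below and the drift's collar has come down on the valve body (gently: more than 25 N on the casting or the bushing would mark it), then draw the drift out and put it back upright in its own rack hole. Leave everything else where it lies.

Things in the scene. Friction and masses are not known exactly. Their poses are not given: they have to be found in the camera images.
- vice: Grey steel bench vice, fixed: two feet, two ways along y (top 65 mm above the bench, 48 mm gap), jaws 80 mm wide (along x), tops at 99 to 101 mm, screw and T-bar at -y. In the jaws an aluminium valve body, see bore_axis. On the bench under it an open tray 96 x 80 mm, walls 18 mm high, floor 5 mm. Origin: on the bench, on the bore's axis; z up.
- bore_axis (a point): Point on the bore's axis, 104 mm above the bench. Valve  upright cylinder 44 mm across, 40 mm high, with a sharp-edged 21 mm through bore, pipe stubs along x. It is clamped at a different height each time and its height is not measured: the top face with the bore's mouth is 104 to 121 mm above the bench.
- bushing: Worn brass ring, 20 mm outside, 11 mm inside, 16 mm long, stuck in the bore, its lower end 84 to 86 mm above the bench at first. It slides under an even push of some 7 to 18 N and lets go when its top is 2 to 4 mm above the bore's lower end (so just before the collar lands); then it falls into the tray. Origin: centre of its lower end; z along its axis.
- bushing_mid (a point): Middle of the worn bushing, on its axis, half way along it.
- rack: Drift rack, fixed: dark base and end cheeks, aluminium top plate 70 x 206 mm (10 mm thick, top 60 mm above the bench) with three 28 mm holes in a row along y, at -60, 0 and +60 mm. Three drifts stand in them in any order, nose down, collars on the plate. Origin: centre of its underside on the bench; z up.
- drift: Middle one of three turned steel drifts, about 230 g. From the tip: nose 18.5 mm across, 41.5 mm long, tip chamfered 1.5 mm; collar 36 mm across, 8 mm thick; round shank to hold, 16 mm across, 55 mm long (49.5 to 104.5 mm from the tip). Origin: centre of the nose tip; z up along the shank. In the rack the tip is 18.5 mm above the bench, the shank 68 to 123 mm.
- thin_drift: The smallest drift (9 mm nose, which would slip through the bushing; 32 mm collar, 12 mm shank, 91 mm long), in the rack. Origin at its nose tip. Leave it.
- thick_drift: The largest drift (25 mm nose, too big for the bore; 40 mm collar, 20 mm shank, 117 mm long), in the rack. Origin at its nose tip. Leave it.
- new_bushing: A new brass bushing like the worn one, standing on the bench beside the vice. Origin: centre of its underside. Leave it.
- pliers: Pliers with red handles, 190 mm long, lying on the bench; origin near their middle. Leave them.
- wrench: Open-ended wrench, 150 mm, lying on the bench. Leave it.
- tape_roll: Roll of yellow tape, 104 mm across, 45 mm high, lying flat; origin: centre of its underside. Leave it.
- spare_valve: A spare valve body, 44 mm across and 40 mm high, loose on the bench; origin: centre of its underside. Leave it.
Things that resemble listed ones, but are neither listed nor needed, are in the scene too. Leave any brown look-alike of the drift alone.

How it is judged:
By the outcome, as a careful person would: the job done as asked, in the order asked, and still so for the second after the job is handed in, with the robot touching nothing.
It also fails if it takes over 72 s, if anything falls off the work surface, if the arm or the gripper's body presses on something with over 40 N, if the wrist force passes 120 N, or if a joint passes its speed limit or range.

## Working session

There is one attempt and no reset: what is moved stays moved. The work goes in short steps, Python scripts to look and compute and a tool call to move; the robot and the scene stay as the last step left them, time stands still between calls to the robot, and variables do not carry over. Pictures are saved under pics/ and viewed, and the job is handed in when it is done.

Besides the shell and the picture viewer there is one more tool, called after "Request:" by a JSON object that holds its "name" and its "arguments", one argument or row to a line. carry_out: Moves the arm, as the interface text tells. Its arguments: {"type":"object","properties":{"series":{"type":"array"},"grip_force":{"type":"number"}},"required":["series"]}

```bash
ls; mkdir -p pics; python3 - <<'E'
from station import manip, imaging
import cv2
s=manip.state()
for k,v in s.items(): print(k,v)
for n in ("side","top","wrist"):
    m=imaging.camera_model(n); print(n,{k:v for k,v in m.items()})
    cv2.imwrite(f"pics/{n}0.png",imaging.get_image(n))
E
```

```text
pics
time_s 0.0
q [ 1.11482634  0.53720865 -0.00443242  1.53890077  0.00259627  1.06729765
 -0.07119877]
dq [ 2.90113300e-04  1.95645689e-03  9.79610057e-05 -4.71743452e-04
 -6.41547830e-05 -5.65635821e-04 -1.07305886e-03]
effort [ 5.35891631e-04 -5.83398628e+01  1.04835056e+00 -2.59108633e+01
  1.22371639e-02  9.41595063e-03 -1.78321119e-05]
eef_pos [ 0.2467241  -0.60067024  0.24137483]
tool_rot [-1.57260017e+00 -1.32219870e-04 -2.75175644e+00]
ft_force [-0.31296723  0.04279476  0.06567284]
wrist_torque [ 0.01726064 -0.01118529 -0.0162983 ]
opening 1.0006033097529978
side {'mtx': array([[387.71587616,   0.        , 275.12994953],
       [  0.        , 387.71587616, 211.60507076],
       [  0.        ,   0.        ,   1.        ]]), 'camera_from_world': array([[ 9.52267747e-01, -3.05263109e-01,  7.56375974e-04,
        -5.77903515e-01],
       [-1.82682975e-01, -5.71860840e-01, -7.99751280e-01,
         1.89397136e-01],
       [ 2.44567104e-01,  7.61439173e-01, -6.00331007e-01,
         9.15521726e-01],
       [ 0.00000000e+00,  0.00000000e+00,  0.00000000e+00,
         1.00000000e+0
[... 259 characters left out ...]
   [-0.99461909,  0.00551401, -0.10345271,  0.63185422],
       [ 0.10306625, -0.04852691, -0.99349005,  0.81358773],
       [ 0.        ,  0.        ,  0.        ,  1.        ]])}
wrist {'mtx': array([[335.46684887,   0.        , 278.96925031],
       [  0.        , 335.46684887, 208.94503979],
       [  0.        ,   0.        ,   1.        ]]), 'mount': array([[ 1.02801402e-03,  9.60360090e-01,  2.78760545e-01,
        -7.09060965e-02],
       [-5.45213523e-04, -2.78760112e-01,  9.60360611e-01,
        -1.31086494e-01],
       [ 9.99999323e-01, -1.13924819e-03,  2.37032003e-04,
         1.28342792e-03],
       [ 0.00000000e+00,  0.00000000e+00,  0.00000000e+00,
         1.00000000e+00]])}
```

View pics/side0.png

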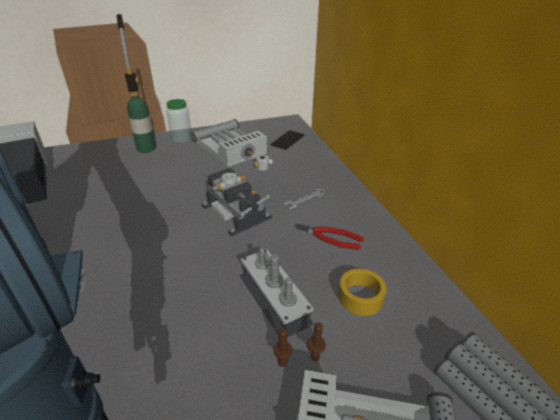

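View pics/top0.png

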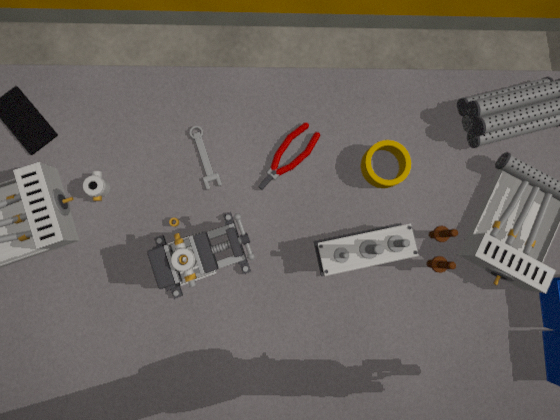

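View pics/wrist0.png

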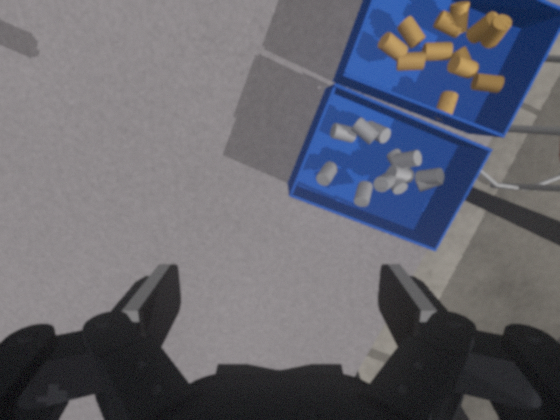

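The top view shows the vice with its valve body at (183,260) and the rack at (368,249), with two brown look-alikes at (440,234) and (440,264). I'll enlarge both.

```bash
python3 - <<'E'
import cv2
a=cv2.imread("pics/top0.png")
c=a[205:300,300:430]; cv2.imwrite("pics/rackcrop.png",cv2.resize(c,None,fx=6,fy=6,interpolation=cv2.INTER_CUBIC))
c=a[205:305,140:260]; cv2.imwrite("pics/vicecrop.png",cv2.resize(c,None,fx=6,fy=6,interpolation=cv2.INTER_CUBIC))
a=cv2.imread("pics/side0.png")
c=a[160:340,190:340]; cv2.imwrite("pics/sidecrop.png",cv2.resize(c,None,fx=3.3,fy=3.3,interpolation=cv2.INTER_CUBIC))
E
```

```text
(no output)
```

View pics/rackcrop.png

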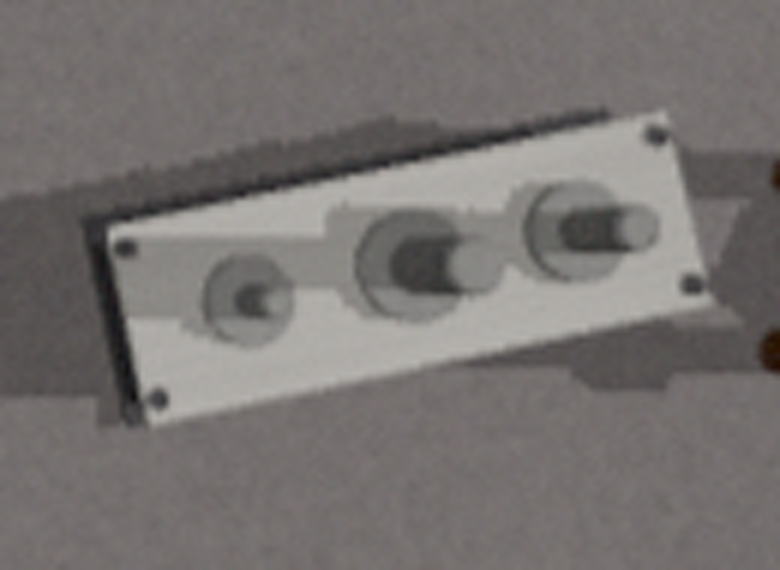

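View pics/vicecrop.png

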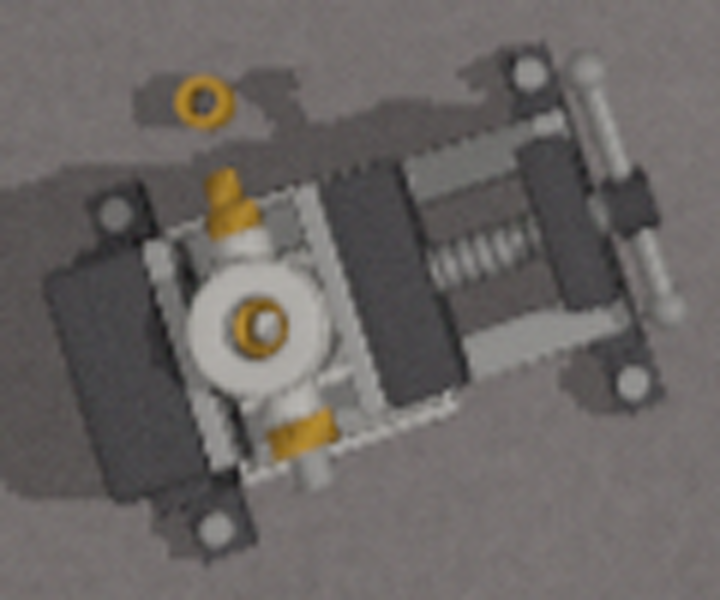

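View pics/sidecrop.png

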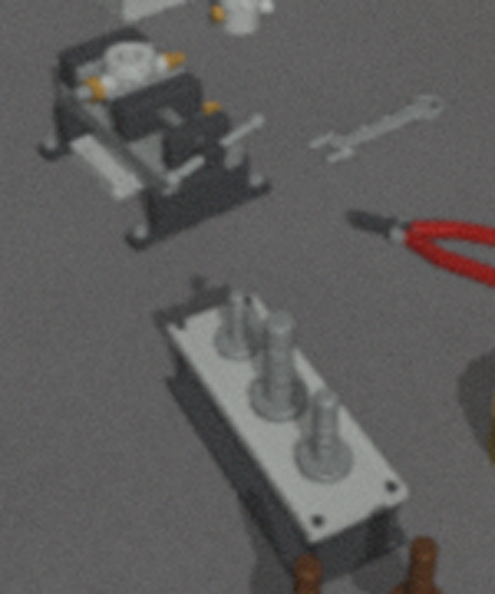

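Candidates for the drift:
- Rack drift, thin: collar at about (341,254).
- Rack drift, thick and tall: about (369,249).
- Rack drift, medium: collar at about (395,243).
- Brown look-alikes: (440,234) and (440,264), to be left alone.

I choose the one at (395,243) because its collar and shank sizes are the middle ones. Next I'll locate it.

```bash
cat > h.py <<'E'
import numpy as np, cv2
from station import manip, imaging
from scipy.spatial.transform import Rotation as R
def cam(n,s=None):
    m=imaging.camera_model(n)
    if n!="wrist": return m["mtx"],m["camera_from_world"]
    s=s or manip.state()
    T=np.eye(4);T[:3,:3]=R.from_euler("xyz",s["tool_rot"]).as_matrix();T[:3,3]=s["eef_pos"]
    return m["mtx"],np.linalg.inv(T@m["mount"])
def ray(n,uv,s=None):
    K,W=cam(n,s); d=W[:3,:3].T@np.linalg.solve(K,[uv[0],uv[1],1]); return -W[:3,:3].T@W[:3,3],d
def atz(n,uv,z,s=None):
    o,d=ray(n,uv,s); return o+d*(z-o[2])/d[2]
def proj(n,p,s=None):
    K,W=cam(n,s); c=W[:3,:3]@np.asarray(p)+W[:3,3]; q=K@c; return q[:2]/q[2]
E
python3 - <<'E'
from h import *
def p(x,y,ox,oy,z): return atz("top",((x+.5)/6-.5+ox,(y+.5)/6-.5+oy),z)
c=[p(*q,300,205,.06) for q in [(107,228),(665,112),(712,300),(150,425)]]
for i in c: print("corner",i.round(4))
print("sides",[np.linalg.norm(c[i]-c[(i+1)%4]).round(4) for i in range(4)])
ctr=np.mean(c,0); ax=(c[0]+c[3]-c[1]-c[2]); ax/=np.linalg.norm(ax); print("rack ctr",ctr.round(4),"y-axis",ax.round(3),"yaw",np.arctan2(-ax[0],ax[1]))
for k in(-.06,0,.06): print("hole",k,(ctr+k*ax).round(4))
print("collar",p(573,231,300,205,.068).round(4),"shank top",p(637,226,300,205,.123).round(4))
print("mid collar",p(411,265,300,205,.068).round(4), "thin",p(248,299,300,205,.068).round(4))
for z in(.104,.1125,.121): print("bore",z,p(259,327,140,205,z).round(4))
for z in(.104,.1125,.121):
  b=p(259,327,140,205,z); print("bore in side px",proj("side",b).round(1), "r px top", 22*385/ (0.81-z)/1000)
print("jaw edge", p(316,185,140,205,.1).round(4),p(385,405,140,205,.1).round(4))
E
```

```text
corner [ 0.559  -0.0908  0.06  ]
corner [ 0.5985 -0.293   0.06  ]
corner [ 0.5314 -0.3069  0.06  ]
corner [ 0.4902 -0.1045  0.06  ]
sides [np.float64(0.206), np.float64(0.0686), np.float64(0.2065), np.float64(0.0702)]
rack ctr [ 0.5447 -0.1988  0.06  ] y-axis [-0.196  0.981  0.   ] yaw 0.1969657651188787
hole -0.06 [ 0.5565 -0.2577  0.06  ]
hole 0 [ 0.5447 -0.1988  0.06  ]
hole 0.06 [ 0.533 -0.14   0.06 ]
collar [ 0.5562 -0.2549  0.068 ] shank top [ 0.5568 -0.2569  0.123 ]
mid collar [ 0.5449 -0.1966  0.068 ] thin [ 0.5337 -0.1386  0.068 ]
bore 0.104 [0.5285 0.1819 0.104 ]
bore 0.1125 [0.5287 0.1802 0.1125]
bore 0.121 [0.5289 0.1785 0.121 ]
bore in side px [230.1 179. ] r px top 11.997167138810196
bore in side px [230.1 176.7] r px top 12.14336917562724
bore in side px [230.1 174.5] r px top 12.293178519593614
jaw edge [0.5748 0.1647 0.1   ] [0.5026 0.1414 0.1   ]
```

```bash
python3 - <<'E'
import cv2
a=cv2.imread("pics/side0.png")
c=a[160:240,190:280]; cv2.imwrite("pics/sidevice.png",cv2.resize(c,None,fx=7,fy=7,interpolation=cv2.INTER_CUBIC))
E
```

```text
(no output)
```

View pics/sidevice.png

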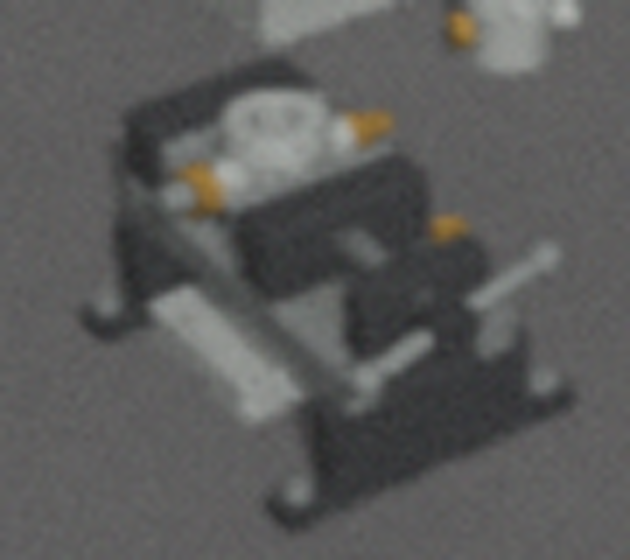

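Request:
{"name": "carry_out", "arguments": {
  "series": [
    [[0, 310, 344, 0, 1.378], [0, 310, 344, 0, 1.378], [0, 310, 344, 0, 1.378], [0, 310, 344, 0, 1.378], [0, 310, 344, 0, 1.378], [0, 310, 344, 0, 1.378], [0, 310, 344, 0, 1.378], [0, 310, 344, 0, 1.378], [0, 310, 344, 0, 1.378], [0, 310, 344, 0, 1.378], [0, 310, 344, 0, 1.378], [0, 310, 344, 0, 1.378]]
  ]
}}

```text
time_s: 1.15
eef_pos: [0.5621, -0.2476, 0.2418]
tool_rot: [-1.567, 0.004, -1.357]
ft_force: [-0.0, 0.5, 0.3]
opening: 1.002
```

Request:
{"name": "carry_out", "arguments": {
  "series": [
    [[0, -5, -9, 0, -0.017], [0, -5, -9, 0, -0.017], [0, -5, -9, 0, -0.017], [0, -5, -9, 0, -0.017]]
  ]
}}

```text
time_s: 1.48
eef_pos: [0.5557, -0.2586, 0.2416]
tool_rot: [-1.568, 0.004, -1.378]
ft_force: [-0.0, 0.5, -1.4]
opening: 1.005
```

```bash
python3 - <<'E'
from h import *
import json
s=manip.state(); print(s["time_s"],s["eef_pos"],s["tool_rot"],s["q"].round(3) if hasattr(s["q"],'round') else s["q"])
im=imaging.get_image("wrist"); cv2.imwrite("pics/w1.png",im)
json.dump({k:np.asarray(v).tolist() for k,v in s.items()},open("s1.json","w"))
print(proj("wrist",[.5565,-.2565,.123],s),proj("wrist",[.5565,-.2565,.068],s))
E
```

```text
1.4833 [ 0.55573536 -0.25864851  0.24163387] [-1.56838748  0.00378283 -1.37768022] [ 0.66   0.508 -0.411  1.623  0.22   1.057  0.379]
[279.68697169 203.23422216] [279.45526471 187.914453  ]
```

View pics/w1.png

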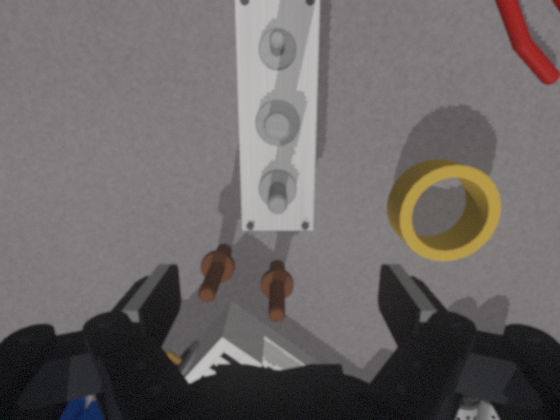

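```bash
python3 - <<'E'
import cv2
a=cv2.imread("pics/w1.png")
c=a[150:240,220:340]; cv2.imwrite("pics/w1c.png",cv2.resize(c,None,fx=6,fy=6,interpolation=cv2.INTER_CUBIC))
E
```

```text
(no output)
```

View pics/w1c.png

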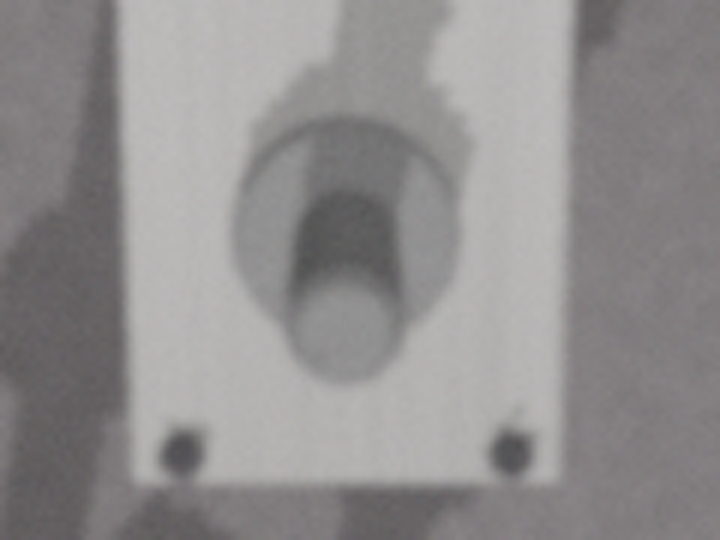

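The shank and collar sizes match the middle drift: shank/collar is 115/228 px, and the shank top is at (277.4,203.9).

```bash
python3 - <<'E'
from h import *
import json
s=json.load(open("s1.json"))
for uv,z in[((277.4,203.9),.123),((277.4,188.3),.068)]: print(atz("wrist",uv,z,s).round(4))
c=[atz("wrist",(220+x/6,150+y/6),.06,s) for x,y in[(136,484),(562,484)]]
print(c, np.arctan2(*(c[1]-c[0])[:2][::-1]))
E
```

```text
[ 0.5549 -0.2574  0.123 ]
[ 0.5547 -0.2572  0.068 ]
[array([ 0.5294211, -0.3075335,  0.06     ]), array([ 0.59833981, -0.29417772,  0.06      ])] 0.19141771506675914
```

Request:
{"name": "carry_out", "arguments": {
  "series": [
    [[0, -1, 1.5, -30, 0], [0, -1, 1.5, -60, 0], [0, -1, 1.5, -90, 0], [0, -1, 1.5, -115, 0], [0, -1, 1.5, -135, 0], [0, -1, 1.5, -148, 0], [0, -1, 1.5, -150, 0], [0, -1, 1.5, -150, 0]]
  ]
}}

```text
time_s: 2.2
eef_pos: [0.5546, -0.2573, 0.0916]
tool_rot: [-1.569, 0.004, -1.378]
ft_force: [0.2, 0.3, -0.2]
opening: 0.998
```

```bash
python3 - <<'E'
from h import *
s=manip.state(); print(s["time_s"],s["eef_pos"],s["tool_rot"],s["ft_force"])
cv2.imwrite("pics/w2.png",imaging.get_image("wrist"))
E
```

```text
2.2 [ 0.55456116 -0.25732803  0.09156065] [-1.56875458  0.00409595 -1.3781068 ] [ 0.19077301  0.28216968 -0.19323261]
```

View pics/w2.png

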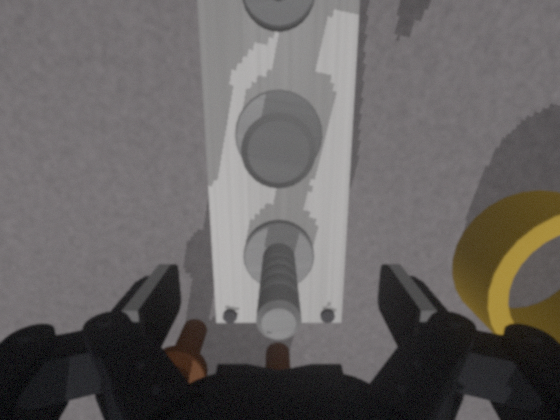

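The shank is centred between the pads: its top is at (278,320) and the fingers are at about 180 and 380. Closing now.

Request:
{"name": "carry_out", "arguments": {
  "series": [
    [[255, 0, 0, 0, 0], [255, 0, 0, 0, 0], [255, 0, 0, 0, 0], [255, 0, 0, 0, 0], [255, 0, 0, 0, 0], [255, 0, 0, 0, 0], [255, 0, 0, 0, 0], [255, 0, 0, 0, 0], [255, 0, 0, 0, 0], [255, 0, 0, 0, 0]]
  ],
  "grip_force": 100
}}

```text
time_s: 3.08
eef_pos: [0.5553, -0.2576, 0.0929]
tool_rot: [-1.567, 0.003, -1.378]
ft_force: [-2.0, 0.1, 6.0]
opening: 0.164
```

Request:
{"name": "carry_out", "arguments": {
  "series": [
    [[255, 0, 0, 5, 0], [255, 0, 0, 10, 0], [255, 0, 0, 25, 0], [255, 0, 0, 45, 0], [255, 0, 0, 65, 0], [255, 0, 0, 85, 0], [255, 0, 0, 105, 0], [255, 0, 0, 125, 0], [255, 0, 0, 135, 0], [255, 0, 0, 140, 0], [255, 0, 0, 140, 0], [255, 0, 0, 140, 0]]
  ]
}}

```text
time_s: 4.08
eef_pos: [0.5548, -0.2574, 0.2319]
tool_rot: [-1.569, 0.004, -1.378]
ft_force: [0.4, -0.3, -3.5]
opening: 0.163
```

```bash
python3 - <<'E'
from h import *
s=manip.state(); print(s["time_s"],s["eef_pos"],s["tool_rot"],s["ft_force"],s["wrist_torque"],s["opening"])
a=imaging.get_image("wrist"); b=imaging.get_image("side")
cv2.imwrite("pics/w3.png",a[:, :]); cv2.imwrite("pics/s3.png",cv2.resize(b[190:340,200:400],None,fx=4,fy=4,interpolation=cv2.INTER_CUBIC))
E
```

```text
4.0833 [ 0.55475929 -0.25736513  0.23191581] [-1.56854956  0.0037087  -1.37795752] [ 0.39651009 -0.29077373 -3.52714949] [ 0.02482594  0.02616685 -0.02122228] 0.16266245102259577
```

View pics/w3.png

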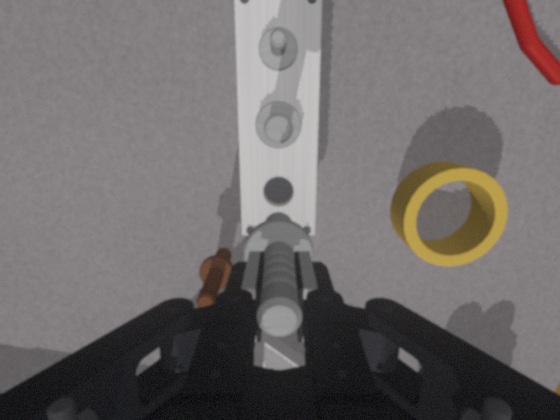

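View pics/s3.png

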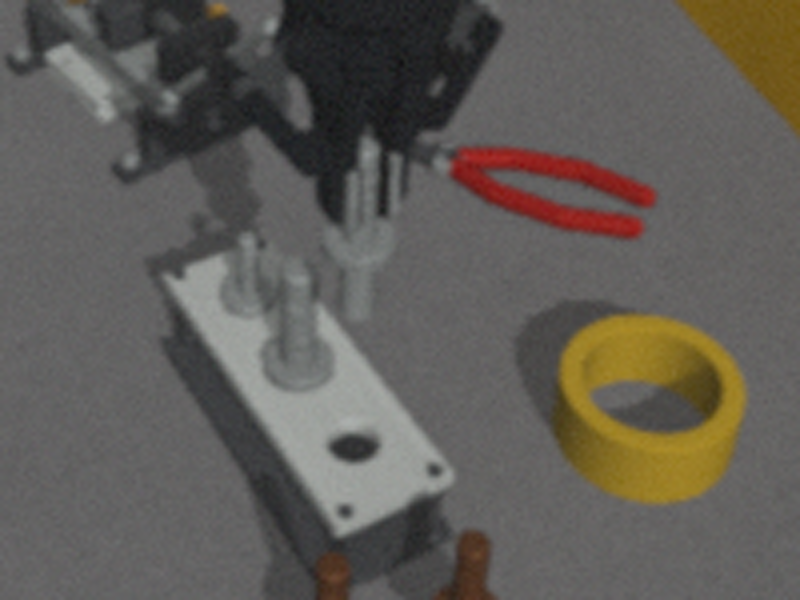

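```bash
python3 - <<'E'
from h import *
s=manip.state()
print("hole",atz("wrist",(278.3,190.5),.06,s))
x,y,z=s["eef_pos"]; t=z-.0729
for h in(0,.0415,.0495,.1045): p=proj("side",[x,y,t+h]); print(h,(p-[200,190])*4+1.5, proj("wrist",[x,y,t+h],s))
c=cv2.imread("pics/w3.png")[200:350,200:360]; cv2.imwrite("pics/w3c.png",cv2.resize(c,None,fx=4,fy=4,interpolation=cv2.INTER_CUBIC))
E
```

```text
hole [ 0.55444241 -0.25719406  0.06      ]
0 [360.81577325 309.18369771] [278.25839809 224.68429684]
0.0415 [362.87452541 246.66631733] [278.17060196 250.05533702]
0.0495 [363.28754088 234.12442622] [278.14887507 256.33390384]
0.1045 [366.28102463 143.22239017] [277.9207208  322.26518896]
```

View pics/w3c.png

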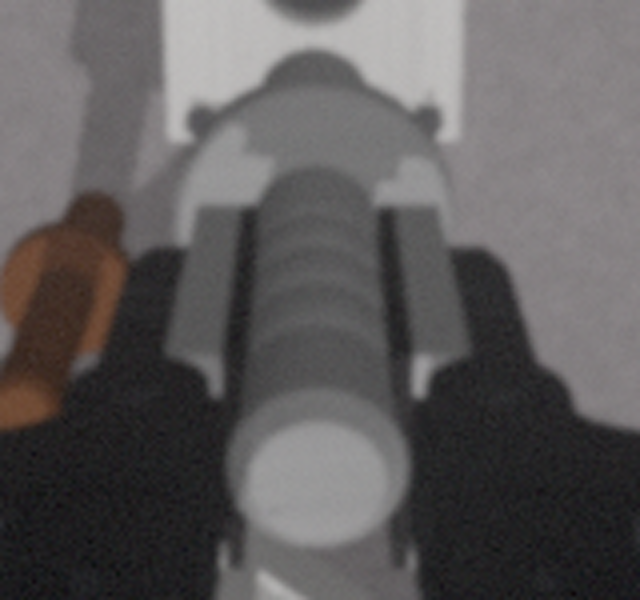

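Request:
{"name": "carry_out", "arguments": {
  "series": [
    [[255, -2, 35, 0, 0], [255, -4, 70, 0, 0], [255, -6, 108, 0, 0], [255, -8, 146, 0, 0], [255, -11, 184, 0, 0], [255, -14, 222, 0, 0], [255, -16, 260, 0, 0], [255, -19, 298, 0, 0], [255, -22, 336, 0, 0], [255, -24, 370, 0, 0], [255, -26, 395, 0, 0], [255, -26, 407, 0, 0]]
  ]
}}

```text
time_s: 5.18
eef_pos: [0.5269, 0.1544, 0.2308]
tool_rot: [-1.57, 0.007, -1.372]
ft_force: [0.1, 0.6, -3.0]
opening: 0.161
```

Request:
{"name": "carry_out", "arguments": {
  "series": [
    [[255, 0, 0, 0, 0], [255, 0, 0, 0, 0], [255, 0, 0, 0, 0]]
  ]
}}

```text
time_s: 5.43
eef_pos: [0.527, 0.1523, 0.2301]
tool_rot: [-1.572, 0.005, -1.374]
ft_force: [-0.0, -1.1, -2.8]
opening: 0.16
```

```bash
python3 - <<'E'
from h import *
import json
s=manip.state(); print(s["time_s"],s["eef_pos"],s["tool_rot"],s["ft_force"],s["q"])
a=imaging.get_image("wrist"); b=imaging.get_image("side");t=imaging.get_image("top")
json.dump({k:np.asarray(v).tolist() for k,v in s.items()},open("s4.json","w"))
cv2.imwrite("pics/w4.png",a); cv2.imwrite("pics/s4.png",b);cv2.imwrite("pics/t4.png",t)
print(proj("wrist",[.5287,.1802,.1125],s),proj("side",s["eef_pos"]))
cv2.imwrite("pics/w4c.png",cv2.resize(a[100:300,180:380],None,fx=3,fy=3,interpolation=cv2.INTER_CUBIC))
cv2.imwrite("pics/s4c.png",cv2.resize(b[110:230,170:290],None,fx=5,fy=5,interpolation=cv2.INTER_CUBIC))
E
```

```text
5.4333 [0.5269831  0.15228735 0.23013472] [-1.57182451  0.00541509 -1.37439439] [-0.00401381 -1.05817424 -2.76959319] [ 0.05649702  0.4326129  -0.53657527  1.7970211   0.25403388  0.98160401
 -0.38544974]
[288.1961772 171.420945 ] [228.70890028 144.08647089]
```

View pics/w4c.png

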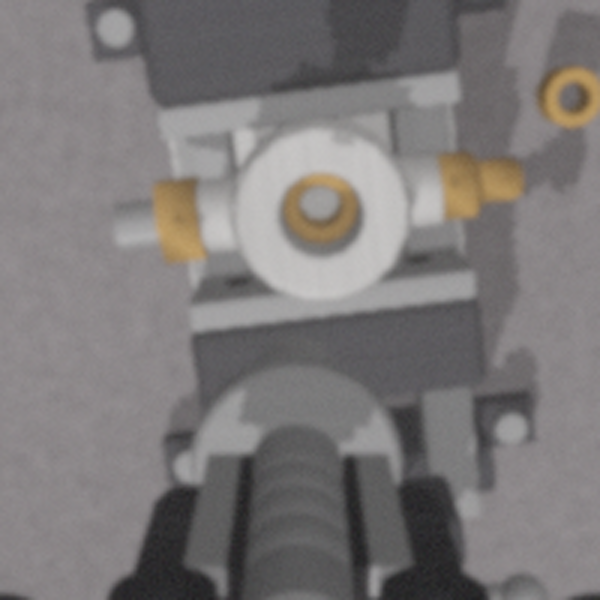

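View pics/s4c.png

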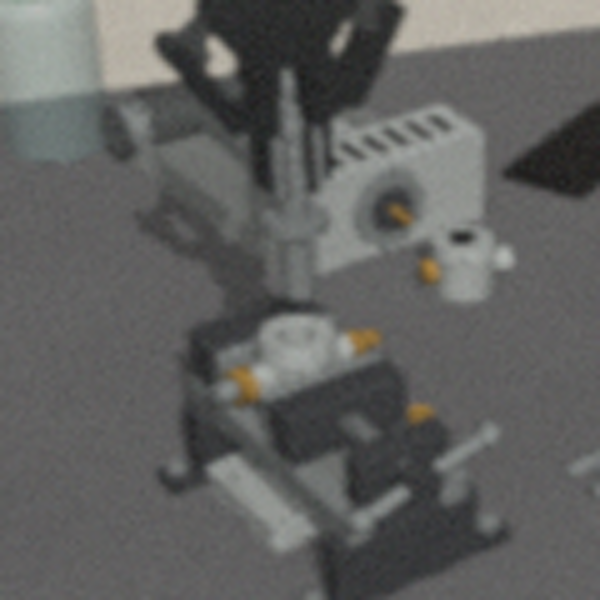

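```bash
python3 - <<'E'
from h import *
import json
s=json.load(open("s4.json"))
a=cv2.imread("pics/w4.png"); g=cv2.cvtColor(a,cv2.COLOR_BGR2GRAY)
# render model circle edges and compare for z
from scipy.optimize import minimize
gx=cv2.GaussianBlur(g.astype(float),(0,0),1.0)
dx=cv2.Sobel(gx,cv2.CV_64F,1,0);dy=cv2.Sobel(gx,cv2.CV_64F,0,1);m=np.hypot(dx,dy)
th=np.linspace(0,2*np.pi,180,endpoint=False)
def uv(p,r):
    K,W=cam("wrist",s); P=np.c_[p[0]+r*np.cos(th),p[1]+r*np.sin(th),np.full(len(th),p[2])]
    c=P@W[:3,:3].T+W[:3,3]; q=c@K.T; return q[:,:2]/q[:,2:]
def score(p):
    f=0
    for r in(.022,.0105):
        u=uv(p,r).astype(np.float32)
        f+=cv2.remap(m.astype(np.float32),u[:,0].reshape(1,-1),u[:,1].reshape(1,-1),cv2.INTER_LINEAR).mean()
    return -f
best=None
for z in np.arange(.100,.126,.002):
    p0=atz("wrist",(286.9,170.5),z,s)
    r=minimize(lambda q:score([q[0]*.01,q[1]*.01,z]),[p0[0]*100,p0[1]*100],method="Nelder-Mead",options=dict(initial_simplex=[[p0[0]*100,p0[1]*100],[p0[0]*100+.2,p0[1]*100],[p0[0]*100,p0[1]*100+.2]]))
    print(round(z,4),(r.x*.01).round(4),r.fun.round(2))
E
```

```text
0.1 [0.5283 0.1778] -204.76
0.102 [0.5282 0.1781] -211.38
0.104 [0.528  0.1784] -216.5
0.106 [0.5279 0.1788] -219.52
0.108 [0.5278 0.1791] -220.47
0.11 [0.5277 0.1795] -219.48
0.112 [0.5275 0.1798] -216.63
0.114 [0.5275 0.1802] -212.38
0.116 [0.5272 0.1805] -207.43
0.118 [0.5271 0.1809] -201.99
0.12 [0.527  0.1813] -196.15
0.122 [0.5268 0.1817] -189.85
0.124 [0.5268 0.1822] -183.36
```

```bash
cat >> h.py <<'E'
def tip(s,L=.0729): return np.array(s["eef_pos"])+R.from_euler("xyz",s["tool_rot"]).as_matrix()@[0,L,0]
E
python3 - <<'E'
from h import *
s=manip.state(); t=tip(s); print(s["eef_pos"],t, np.array([.5278,.1797,.135])-t)
E
```

```text
[0.52727749 0.15224318 0.23056373] [0.52718779 0.15265003 0.15766492] [ 0.00061221  0.02704997 -0.02266492]
```

Request:
{"name": "carry_out", "arguments": {
  "series": [
    [[255, 0.5, 9, 0, 0], [255, 0.5, 18, -5, 0], [255, 0.5, 27, -12, 0], [255, 0.5, 27, -18, 0], [255, 0.5, 27, -22, 0], [255, 0.5, 27, -22, 0], [255, 0.5, 27, -22, 0]]
  ]
}}

```text
time_s: 6.17
eef_pos: [0.5275, 0.1788, 0.208]
tool_rot: [-1.572, 0.005, -1.376]
ft_force: [-0.3, 0.0, -2.2]
opening: 0.162
```

```bash
python3 - <<'E'
from h import *
import json
s=manip.state(); print(s["time_s"],s["eef_pos"],tip(s),s["ft_force"])
a=imaging.get_image("wrist"); b=imaging.get_image("side")
json.dump({k:np.asarray(v).tolist() for k,v in s.items()},open("s5.json","w"))
cv2.imwrite("pics/w5.png",a)
cv2.imwrite("pics/w5c.png",cv2.resize(a[150:340,200:360],None,fx=3.1,fy=3.1,interpolation=cv2.INTER_CUBIC))
cv2.imwrite("pics/s5c.png",cv2.resize(b[120:200,190:270],None,fx=7,fy=7,interpolation=cv2.INTER_CUBIC))
t=tip(s)
for p in (t,t+[0,0,.0415],t+[0,0,.1045],[.5278,.1797,.109]): print((proj("side",p)-[190,120])*7+3,proj("wrist",p,s))
E
```

```text
6.1667 [0.52753356 0.17880949 0.20799016] [0.52736941 0.17916805 0.13509123] [-0.34918357  0.03085532 -2.15926416]
[277.37686136 354.42467865] [278.42904597 224.21445909]
[270.00379594 263.90797741] [278.16254881 249.42207685]
[258.13388371 118.18496552] [277.40361637 321.20850485]
[282.59097852 408.43917674] [279.28440697 212.06573421]
```

View pics/w5c.png

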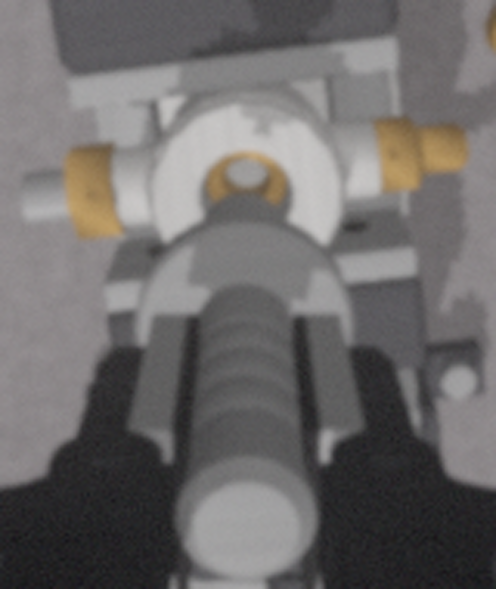

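View pics/s5c.png

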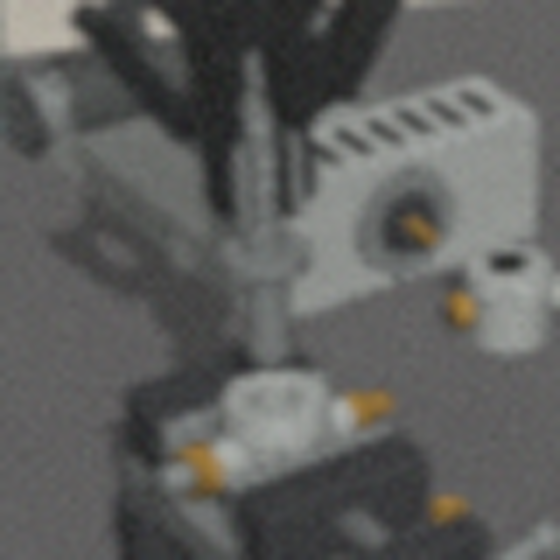

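Request:
{"name": "carry_out", "arguments": {
  "series": [
    [[255, 0.4, 0.5, -3, 0], [255, 0.4, 0.5, -6, 0], [255, 0.4, 0.5, -9, 0], [255, 0.4, 0.5, -12, 0], [255, 0.4, 0.5, -13, 0], [255, 0.4, 0.5, -13, 0]]
  ]
}}

```text
time_s: 6.77
eef_pos: [0.5281, 0.1793, 0.1952]
tool_rot: [-1.572, 0.005, -1.376]
ft_force: [-1.3, 0.1, -2.3]
opening: 0.16
```

```bash
python3 - <<'E'
from h import *
s=manip.state(); print(s["time_s"],s["eef_pos"],tip(s),s["ft_force"],s["wrist_torque"])
a=imaging.get_image("wrist")
cv2.imwrite("pics/w6c.png",cv2.resize(a[170:270,220:340],None,fx=6,fy=6,interpolation=cv2.INTER_CUBIC))
for z in (.108,.112): print((proj("wrist",[.5278,.1797,z],s)-[220,170])*6+2.5)
E
```

```text
6.7667 [0.52809794 0.17926554 0.19519467] [0.52796551 0.17964196 0.12229576] [-1.32504955  0.07571765 -2.34878445] [ 0.00681181  0.00643509 -0.0167283 ]
[352.10596291 287.16821592]
[351.98626803 297.82236519]
```

View pics/w6c.png

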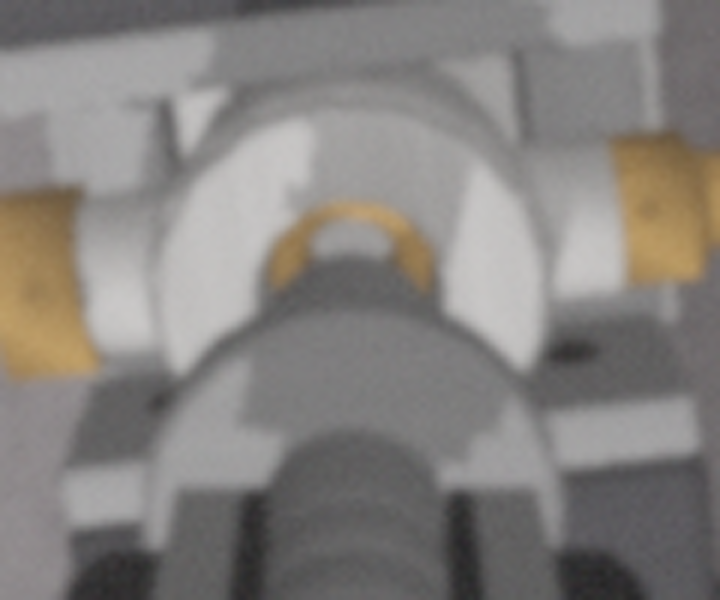

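Request:
{"name": "carry_out", "arguments": {
  "series": [
    [[255, 0.2, 0.5, -1, 0], [255, 0.2, 0.5, -1.7, 0], [255, 0.2, 0.5, -2.4, 0], [255, 0.2, 0.5, -3.1, 0], [255, 0.2, 0.5, -3.8, 0], [255, 0.2, 0.5, -4.5, 0], [255, 0.2, 0.5, -5.2, 0], [255, 0.2, 0.5, -6, 0]]
  ]
}}

```text
time_s: 7.48
eef_pos: [0.5285, 0.1799, 0.1894]
tool_rot: [-1.571, 0.006, -1.376]
ft_force: [0.4, -0.4, -2.0]
opening: 0.167
```

Request:
{"name": "carry_out", "arguments": {
  "series": [
    [[255, 0, 0, -0.6, 0], [255, 0, 0, -1.2, 0], [255, 0, 0, -1.8, 0], [255, 0, 0, -2.4, 0], [255, 0, 0, -3, 0]]
  ]
}}

```text
time_s: 7.9
eef_pos: [0.5285, 0.1799, 0.1864]
tool_rot: [-1.571, 0.006, -1.376]
ft_force: [-1.1, -0.6, -2.8]
opening: 0.163
```

```bash
python3 - <<'E'
from h import *
s=manip.state(); print(s["time_s"],s["eef_pos"],tip(s),s["ft_force"],s["wrist_torque"])
a=imaging.get_image("wrist")
cv2.imwrite("pics/w7c.png",cv2.resize(a[170:270,220:340],None,fx=6,fy=6,interpolation=cv2.INTER_CUBIC))
E
```

```text
7.9 [0.52847649 0.17987983 0.18635477] [0.52837783 0.18027063 0.11345588] [-1.10688137 -0.58438923 -2.84263603] [0.04589893 0.02451881 0.03917625]
```

View pics/w7c.png

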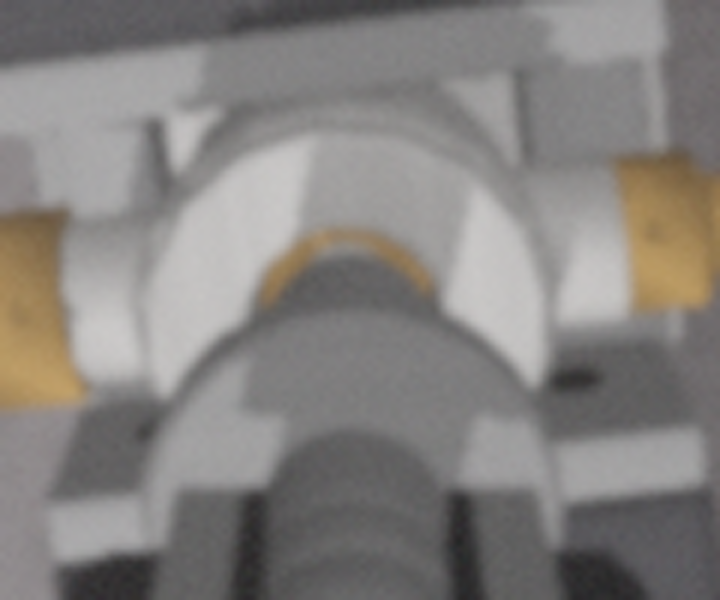

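Request:
{"name": "carry_out", "arguments": {
  "series": [
    [[255, 0, 0, -0.5, 0], [255, 0, 0, -1, 0], [255, 0, 0, -1.5, 0], [255, 0, 0, -2, 0], [255, 0, 0, -2.5, 0], [255, 0, 0, -3, 0]]
  ]
}}

```text
time_s: 8.45
eef_pos: [0.5284, 0.1799, 0.1832]
tool_rot: [-1.571, 0.006, -1.376]
ft_force: [0.3, 0.2, -2.7]
opening: 0.16
```

Request:
{"name": "carry_out", "arguments": {
  "series": [
    [[255, 0, 0, -0.4, 0], [255, 0, 0, -0.8, 0], [255, 0, 0, -1.2, 0], [255, 0, 0, -1.6, 0], [255, 0, 0, -2, 0]]
  ]
}}

```text
time_s: 8.87
eef_pos: [0.5284, 0.1799, 0.1812]
tool_rot: [-1.571, 0.006, -1.376]
ft_force: [0.3, -0.3, -2.9]
opening: 0.163
```

Request:
{"name": "carry_out", "arguments": {
  "series": [
    [[255, 0, 0, -0.4, 0], [255, 0, 0, -0.8, 0], [255, 0, 0, -1.2, 0], [255, 0, 0, -1.6, 0], [255, 0, 0, -2, 0]]
  ]
}}

```text
time_s: 9.28
eef_pos: [0.5284, 0.1799, 0.1791]
tool_rot: [-1.571, 0.006, -1.376]
ft_force: [0.3, -1.3, -2.4]
opening: 0.164
```

```bash
python3 - <<'E'
from h import *
s=manip.state(); print(s["time_s"],s["eef_pos"],tip(s),s["ft_force"],s["wrist_torque"])
a=imaging.get_image("wrist")
cv2.imwrite("pics/w8c.png",cv2.resize(a[170:270,220:340],None,fx=6,fy=6,interpolation=cv2.INTER_CUBIC))
E
```

```text
9.2833 [0.52843244 0.17987448 0.17913688] [0.52832669 0.1802636  0.106238  ] [ 0.31392174 -1.33523092 -2.35570865] [0.02568908 0.0120348  0.03907815]
```

View pics/w8c.png

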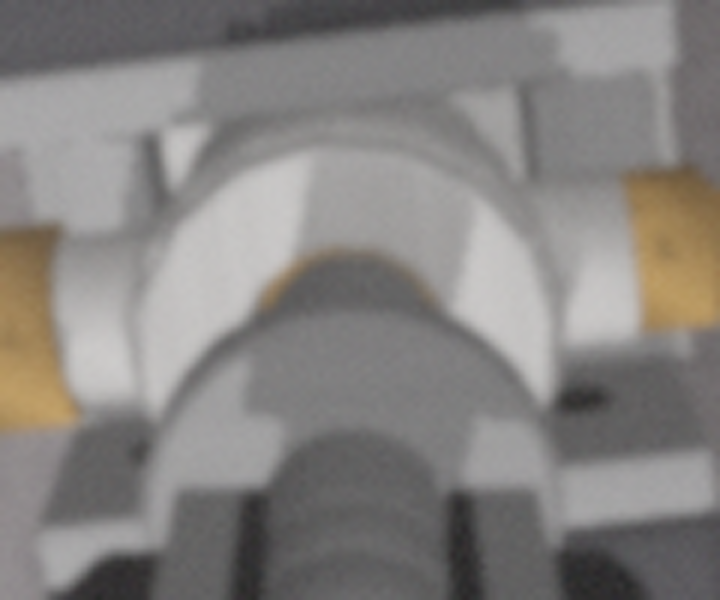

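Request:
{"name": "carry_out", "arguments": {
  "series": [
    [[255, -0.1, -0.2, 0, 0], [255, -0.2, -0.5, -0.3, 0], [255, -0.2, -0.5, -0.7, 0], [255, -0.2, -0.5, -1.1, 0], [255, -0.2, -0.5, -1.5, 0]]
  ]
}}

```text
time_s: 9.75
eef_pos: [0.5282, 0.1794, 0.1775]
tool_rot: [-1.571, 0.006, -1.376]
ft_force: [-0.4, 0.9, -2.4]
opening: 0.162
```

Request:
{"name": "carry_out", "arguments": {
  "series": [
    [[255, 0, 0, -0.4, 0], [255, 0, 0, -0.8, 0], [255, 0, 0, -1.2, 0], [255, 0, 0, -1.6, 0], [255, 0, 0, -2, 0]]
  ]
}}

```text
time_s: 10.17
eef_pos: [0.5282, 0.1794, 0.1756]
tool_rot: [-1.571, 0.006, -1.376]
ft_force: [-1.2, -0.4, 3.0]
opening: 0.159
```

```bash
python3 - <<'E'
from h import *
s=manip.state(); print(s["time_s"],s["eef_pos"],tip(s),s["ft_force"],s["wrist_torque"])
a=imaging.get_image("wrist");b=imaging.get_image("side")
cv2.imwrite("pics/w9c.png",cv2.resize(a[170:270,220:340],None,fx=6,fy=6,interpolation=cv2.INTER_CUBIC))
cv2.imwrite("pics/s9c.png",cv2.resize(b[130:200,195:265],None,fx=8,fy=8,interpolation=cv2.INTER_CUBIC))
E
```

```text
10.1667 [0.52824572 0.17943183 0.17563837] [0.52814024 0.17982369 0.1027395 ] [-1.16581119 -0.36719533  2.98699468] [-0.02262789  0.35980266 -0.01460962]
```

View pics/w9c.png

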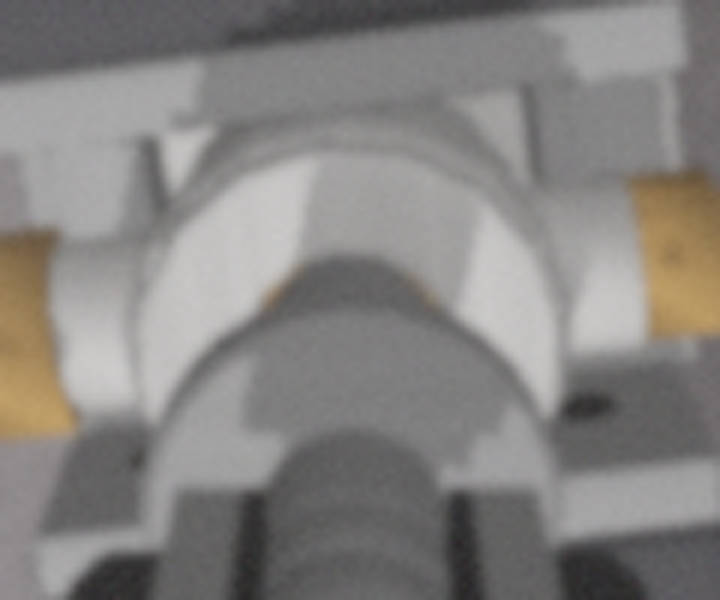

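View pics/s9c.png

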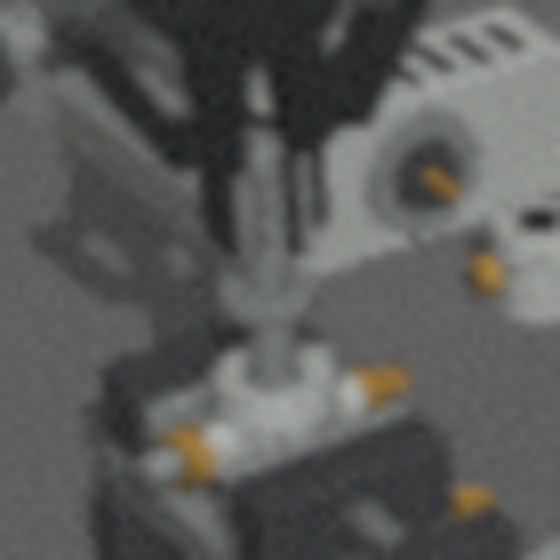

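Request:
{"name": "carry_out", "arguments": {
  "series": [
    [[255, 0, 0, 0, 0], [255, 0, 0, 0, 0]]
  ]
}}

```text
time_s: 10.43
eef_pos: [0.5282, 0.1794, 0.1757]
tool_rot: [-1.571, 0.005, -1.376]
ft_force: [-1.0, -0.5, -0.9]
opening: 0.16
```

```bash
python3 - <<'E'
from h import *
s=manip.state(); print(s["time_s"],s["eef_pos"],tip(s),s["ft_force"],s["wrist_torque"],s["tool_rot"])
E
```

```text
10.4333 [0.52820022 0.17942035 0.17569982] [0.52809182 0.17980623 0.10280093] [-1.03229432 -0.50998389 -0.88303777] [-0.03116711  0.10146992  0.01217279] [-1.57122965  0.00548098 -1.37584912]
```

Request:
{"name": "carry_out", "arguments": {
  "series": [
    [[255, 0, 0, -0.3, 0], [255, 0, 0, -0.6, 0], [255, 0, 0, -0.8, 0]]
  ]
}}

```text
time_s: 10.68
eef_pos: [0.5283, 0.1796, 0.1755]
tool_rot: [-1.571, 0.005, -1.376]
ft_force: [-3.1, -0.9, 7.1]
opening: 0.163
```

```bash
python3 - <<'E'
from h import *
s=manip.state(); print(s["time_s"],s["eef_pos"],tip(s),s["ft_force"],s["wrist_torque"],s["tool_rot"])
E
```

```text
10.6833 [0.52831172 0.17959246 0.17553724] [0.52823047 0.17997622 0.10263829] [-3.11378617 -0.92913659  7.12369154] [-0.21712591  0.76397843 -0.03739256] [-1.57087     0.00538027 -1.37586165]
```

Request:
{"name": "carry_out", "arguments": {
  "series": [
    [[255, 0, 0, 0.5, 0], [255, -0.3, -0.2, 1, 0], [255, -0.6, -0.2, 1, 0], [255, -0.6, -0.2, 1, 0]]
  ]
}}

```text
time_s: 11.02
eef_pos: [0.5277, 0.1794, 0.1764]
tool_rot: [-1.571, 0.006, -1.376]
ft_force: [1.0, -0.4, -1.7]
opening: 0.165
```

```bash
python3 - <<'E'
from h import *
s=manip.state(); print(s["time_s"],s["eef_pos"],tip(s),s["ft_force"],s["wrist_torque"],s["tool_rot"])
b=imaging.get_image("side");a=imaging.get_image("wrist")
cv2.imwrite("pics/w10.png",a)
cv2.imwrite("pics/w10c.png",cv2.resize(a[170:270,220:340],None,fx=6,fy=6,interpolation=cv2.INTER_CUBIC))
K,W=cam("side")
im=cv2.resize(b[130:200,195:265],None,fx=9,fy=9,interpolation=cv2.INTER_CUBIC)
t=tip(s,.0744)
def circ(p,r,z,col):
    th=np.linspace(0,2*np.pi,60); 
    q=[(proj("side",[p[0]+r*np.cos(a),p[1]+r*np.sin(a),z])-[195,130])*9+4 for a in th]
    cv2.polylines(im,[np.round(q).astype(np.int32)],True,col,1)
circ(t,.018,t[2]+.0415,(0,0,255))
circ(t,.018,t[2]+.0495,(0,0,255))
circ(t,.00925,t[2],(0,255,255))
circ([.5278,.1797],.022,.110,(0,255,0))
cv2.imwrite("pics/s10c.png",im)
E
```

```text
11.0167 [0.52773232 0.17942019 0.17639141] [0.52765957 0.17981559 0.10349252] [ 0.96852655 -0.37342951 -1.69993866] [ 0.07979266 -0.0959689   0.00275276] [-1.57072455  0.00551458 -1.37581986]
```

View pics/s10c.png

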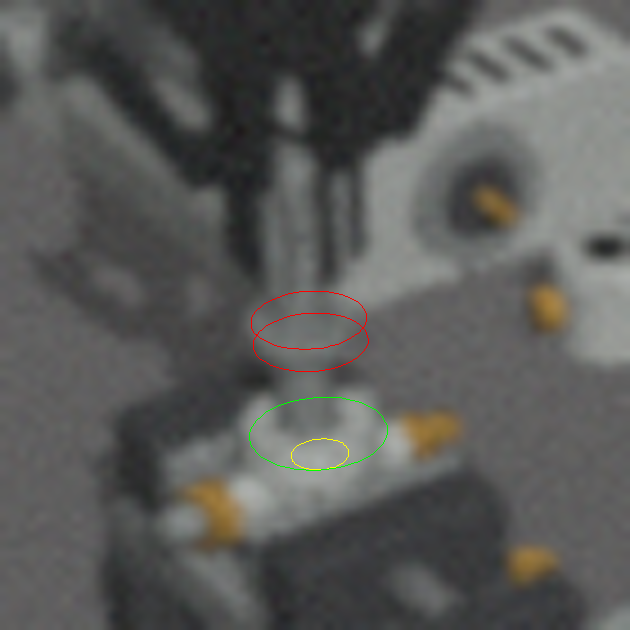

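View pics/w10c.png

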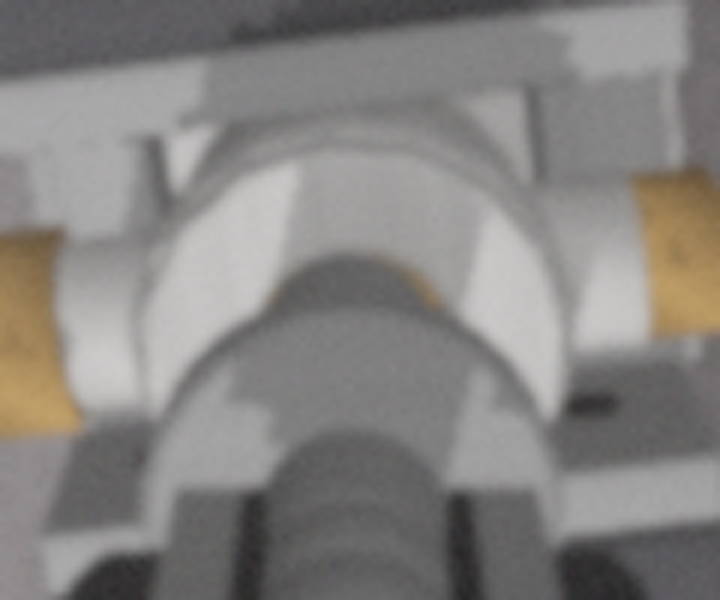

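Request:
{"name": "carry_out", "arguments": {
  "series": [
    [[255, 0.3, -0.4, 0, 0], [255, 0.3, -0.4, -0.4, 0], [255, 0.3, -0.4, -0.8, 0], [255, 0.3, -0.4, -1.2, 0], [255, 0.3, -0.4, -1.6, 0]]
  ]
}}

```text
time_s: 11.53
eef_pos: [0.5282, 0.1794, 0.1755]
tool_rot: [-1.57, 0.006, -1.376]
ft_force: [-3.4, -0.1, 8.7]
opening: 0.159
```

```bash
python3 - <<'E'
from h import *
s=manip.state(); print(s["time_s"],s["eef_pos"],tip(s),s["ft_force"],s["wrist_torque"],s["tool_rot"])
E
```

```text
11.5333 [0.52817998 0.17936327 0.17552778] [0.52813316 0.17976945 0.10262893] [-3.43461846 -0.13362727  8.66005608] [4.08664940e-02 7.82300766e-01 1.37731244e-04] [-1.5703466   0.00559061 -1.37576275]
```

Request:
{"name": "carry_out", "arguments": {
  "series": [
    [[255, -0.1, 0, -0.4, 0], [255, -0.2, 0, -0.8, 0], [255, -0.2, 0, -1.1, 0], [255, -0.2, 0, -1.1, 0]]
  ]
}}

```text
time_s: 11.87
eef_pos: [0.5282, 0.1795, 0.1754]
tool_rot: [-1.57, 0.005, -1.376]
ft_force: [-3.2, -0.2, 9.8]
opening: 0.162
```

```bash
python3 - <<'E'
from h import *
s=manip.state(); print(s["time_s"],s["eef_pos"],tip(s),s["ft_force"],s["wrist_torque"],s["tool_rot"])
E
```

```text
11.8667 [0.52822107 0.1794744  0.1754262 ] [0.52822767 0.17986269 0.10252723] [-3.15309259 -0.22375555  9.79683407] [-0.13911235  0.87115718 -0.00833188] [-1.56967512  0.00520784 -1.37572793]
```

Request:
{"name": "carry_out", "arguments": {
  "series": [
    [[255, -0.3, 0, 0.5, 0], [255, -0.8, 0, 0.7, 0], [255, -0.8, 0, 0.2, 0], [255, -0.8, 0, -0.3, 0], [255, -0.8, 0, -0.8, 0], [255, -0.8, 0, -1.2, 0], [255, -0.8, 0, -1.2, 0]]
  ]
}}

```text
time_s: 12.45
eef_pos: [0.5276, 0.1796, 0.1751]
tool_rot: [-1.569, 0.005, -1.376]
ft_force: [-2.7, -0.3, 8.8]
opening: 0.162
```

```bash
python3 - <<'E'
from h import *
s=manip.state(); print(s["time_s"],s["eef_pos"],tip(s),s["ft_force"],s["wrist_torque"],s["tool_rot"])
E
```

```text
12.45 [0.52759495 0.1795997  0.17510119] [0.52763202 0.17996779 0.10220213] [-2.73976522 -0.32693438  8.81051694] [-0.31228008  0.82691588  0.04560477] [-1.56931919  0.00485503 -1.37581499]
```

Request:
{"name": "carry_out", "arguments": {
  "series": [
    [[255, 0, 0, -0.4, 0], [255, 0, 0, -0.8, 0], [255, 0, 0, -1.2, 0], [255, 0, 0, -1.5, 0], [255, 0, 0, -1.5, 0]]
  ]
}}

```text
time_s: 12.87
eef_pos: [0.5277, 0.1796, 0.1744]
tool_rot: [-1.569, 0.004, -1.376]
ft_force: [-2.0, -0.6, 8.9]
opening: 0.162
```

```bash
python3 - <<'E'
from h import *
s=manip.state(); print(s["time_s"],s["eef_pos"],tip(s),s["ft_force"],s["wrist_torque"],s["tool_rot"])
a=imaging.get_image("wrist"); b=imaging.get_image("side")
cv2.imwrite("pics/w11c.png",cv2.resize(a[170:340,200:360],None,fx=3.5,fy=3.5,interpolation=cv2.INTER_CUBIC))
cv2.imwrite("pics/s11c.png",cv2.resize(b[120:200,190:270],None,fx=7,fy=7,interpolation=cv2.INTER_LANCZOS4))
E
```

```text
12.8667 [0.527651   0.1796258  0.17438802] [0.52770364 0.17996563 0.10148883] [-2.02307972 -0.63269069  8.90704109] [-0.31560131  0.82285157  0.07839735] [-1.56918502  0.0044334  -1.37587376]
```

View pics/w11c.png

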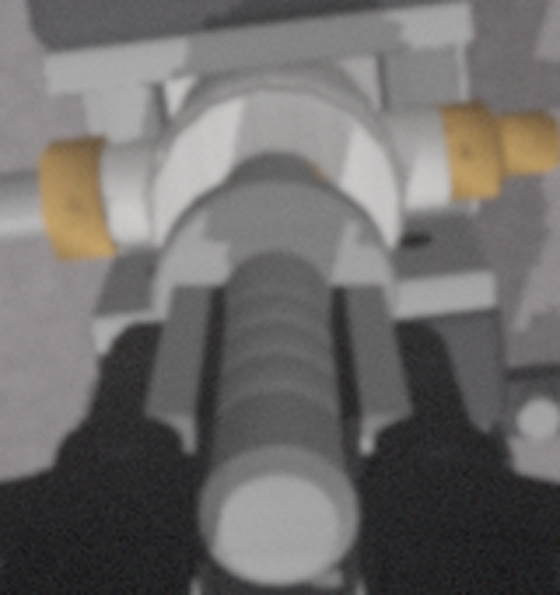

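View pics/s11c.png

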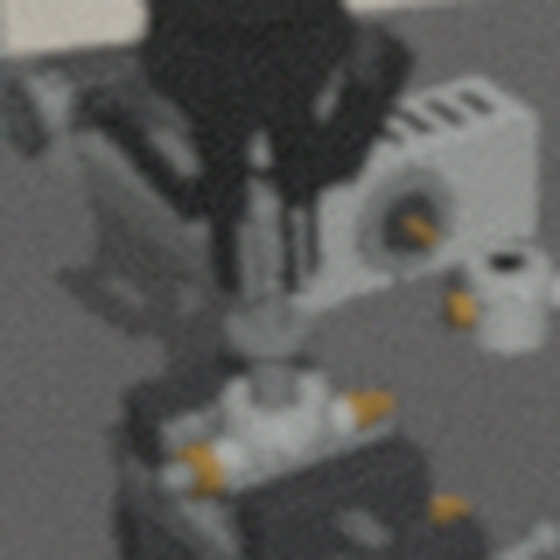

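Request:
{"name": "carry_out", "arguments": {
  "series": [
    [[255, 0.1, 0, -0.4, 0], [255, 0.2, 0, -0.8, 0], [255, 0.2, 0, -1.2, 0], [255, 0.2, 0, -1.6, 0], [255, 0.2, 0, -2, 0], [255, 0.2, 0, -2.4, 0], [255, 0.2, 0, -2.8, 0], [255, 0.2, 0, -3.2, 0]]
  ]
}}

```text
time_s: 13.63
eef_pos: [0.5277, 0.1796, 0.1719]
tool_rot: [-1.569, 0.004, -1.376]
ft_force: [-3.7, -1.0, 9.6]
opening: 0.166
```

```bash
python3 - <<'E'
from h import *
s=manip.state(); print(s["time_s"],s["eef_pos"],tip(s),s["ft_force"],s["wrist_torque"],s["tool_rot"])
E
```

```text
13.6333 [0.52772536 0.17961144 0.17189759] [0.52776471 0.17991546 0.09899823] [-3.6710798  -0.97053197  9.58262087] [-0.27057404  0.99731507  0.02433208] [-1.56945902  0.0039869  -1.37590027]
```

Request:
{"name": "carry_out", "arguments": {
  "series": [
    [[255, -0.2, 0, -0.4, 0], [255, -0.4, 0, -0.8, 0], [255, -0.4, 0, -1.2, 0], [255, -0.4, 0, -1.6, 0], [255, -0.4, 0, -2, 0], [255, -0.4, 0, -2.4, 0], [255, -0.4, 0, -2.8, 0], [255, -0.4, 0, -3.2, 0], [255, -0.4, 0, -3.6, 0], [255, -0.4, 0, -4, 0], [255, -0.4, 0, -4.4, 0], [255, -0.4, 0, -4.8, 0]]
  ]
}}

```text
time_s: 14.63
eef_pos: [0.5276, 0.1797, 0.168]
tool_rot: [-1.569, 0.004, -1.376]
ft_force: [-2.9, -1.2, 9.5]
opening: 0.16
```

```bash
python3 - <<'E'
from h import *
s=manip.state(); print(s["time_s"],s["eef_pos"],tip(s),s["ft_force"],s["wrist_torque"],s["tool_rot"])
E
```

```text
14.6333 [0.52756884 0.17971727 0.16797277] [0.52765342 0.18000332 0.09507338] [-2.90266301 -1.19673508  9.46933396] [-0.31580789  0.8527942   0.03865132] [-1.56889821  0.00362497 -1.37592942]
```

Sliding steadily at about 12 N net. I'll continue at 0.4 mm per row.

Request:
{"name": "carry_out", "arguments": {
  "series": [
    [[255, -0.2, 0, -0.4, 0], [255, -0.2, 0, -0.8, 0], [255, -0.2, 0, -1.2, 0], [255, -0.2, 0, -1.6, 0], [255, -0.2, 0, -2, 0], [255, -0.2, 0, -2.4, 0], [255, -0.2, 0, -2.8, 0], [255, -0.2, 0, -3.2, 0], [255, -0.2, 0, -3.6, 0], [255, -0.2, 0, -4, 0], [255, -0.2, 0, -4.4, 0], [255, -0.2, 0, -4.8, 0]]
  ]
}}

```text
time_s: 15.63
eef_pos: [0.5275, 0.1797, 0.1639]
tool_rot: [-1.569, 0.003, -1.376]
ft_force: [-2.5, 0.1, 9.6]
opening: 0.162
```

```bash
python3 - <<'E'
from h import *
s=manip.state(); print(s["time_s"],s["eef_pos"],tip(s),s["ft_force"],s["wrist_torque"],s["tool_rot"])
a=imaging.get_image("wrist"); b=imaging.get_image("side")
cv2.imwrite("pics/w12c.png",cv2.resize(a[170:340,200:360],None,fx=3.5,fy=3.5,interpolation=cv2.INTER_CUBIC))
cv2.imwrite("pics/s12c.png",cv2.resize(b[120:200,190:270],None,fx=7,fy=7,interpolation=cv2.INTER_LANCZOS4))
E
```

```text
15.6333 [0.52754773 0.1797416  0.16393371] [0.52766361 0.18000678 0.09103428] [-2.52060678  0.11505703  9.55923142] [-2.86842116e-01  8.33147875e-01  7.05147597e-04] [-1.56853285  0.00326128 -1.37607946]
```

View pics/w12c.png

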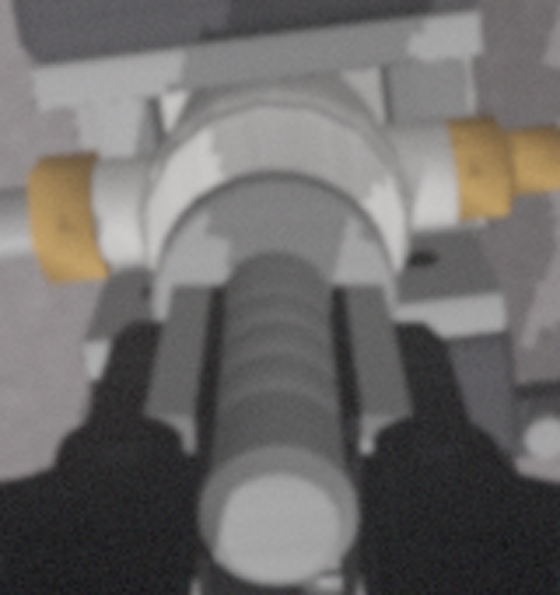

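View pics/s12c.png

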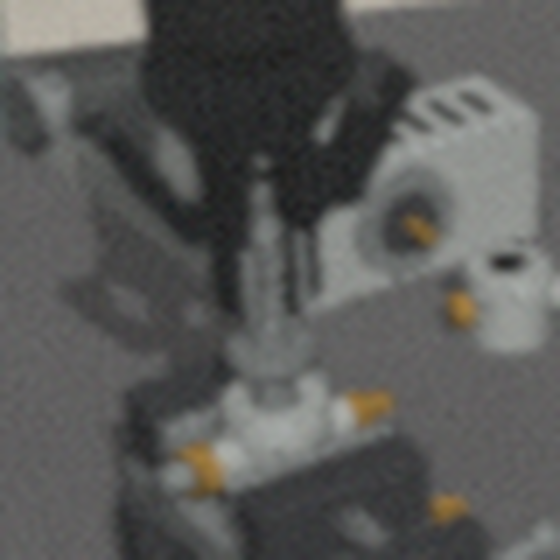

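Request:
{"name": "carry_out", "arguments": {
  "series": [
    [[255, -0.2, 0, -0.4, 0], [255, -0.2, 0, -0.8, 0], [255, -0.2, 0, -1.2, 0], [255, -0.2, 0, -1.6, 0], [255, -0.2, 0, -2, 0], [255, -0.2, 0, -2.4, 0], [255, -0.2, 0, -2.8, 0], [255, -0.2, 0, -3.2, 0], [255, -0.2, 0, -3.6, 0], [255, -0.2, 0, -4, 0], [255, -0.2, 0, -4.4, 0], [255, -0.2, 0, -4.8, 0]]
  ]
}}

```text
time_s: 16.73
eef_pos: [0.5275, 0.1798, 0.1598]
tool_rot: [-1.568, 0.003, -1.376]
ft_force: [-2.0, -1.2, 9.8]
opening: 0.16
```

Request:
{"name": "carry_out", "arguments": {
  "series": [
    [[255, -0.2, 0, -0.4, 0], [255, -0.2, 0, -0.8, 0], [255, -0.2, 0, -1.2, 0], [255, -0.2, 0, -1.6, 0], [255, -0.2, 0, -2, 0], [255, -0.2, 0, -2.4, 0], [255, -0.2, 0, -2.8, 0], [255, -0.2, 0, -3.2, 0], [255, -0.2, 0, -3.6, 0], [255, -0.2, 0, -4, 0], [255, -0.2, 0, -4.4, 0], [255, -0.2, 0, -4.8, 0]]
  ]
}}

```text
time_s: 17.73
eef_pos: [0.5275, 0.1798, 0.1558]
tool_rot: [-1.568, 0.002, -1.376]
ft_force: [-3.6, -1.7, 9.6]
opening: 0.159
```

```bash
python3 - <<'E'
from h import *
s=manip.state(); print(s["time_s"],s["eef_pos"],tip(s),s["ft_force"],s["wrist_torque"],s["tool_rot"])
a=imaging.get_image("wrist"); b=imaging.get_image("side")
cv2.imwrite("pics/w13c.png",cv2.resize(a[170:340,200:360],None,fx=3.5,fy=3.5,interpolation=cv2.INTER_CUBIC))
cv2.imwrite("pics/s13c.png",cv2.resize(b[120:200,190:270],None,fx=7,fy=7,interpolation=cv2.INTER_LANCZOS4))
E
```

```text
17.7333 [0.52747018 0.17976312 0.15576165] [0.52764057 0.17998041 0.08286217] [-3.64755535 -1.70249194  9.61224717] [-0.33527745  0.8129408  -0.00985372] [-1.56792699  0.00247262 -1.37627268]
```

View pics/s13c.png

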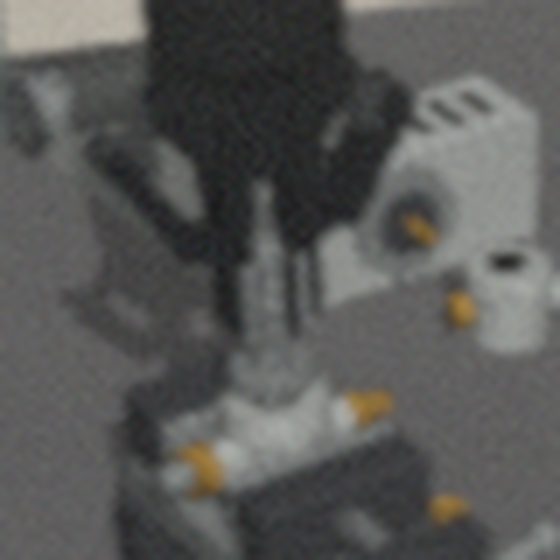

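View pics/w13c.png

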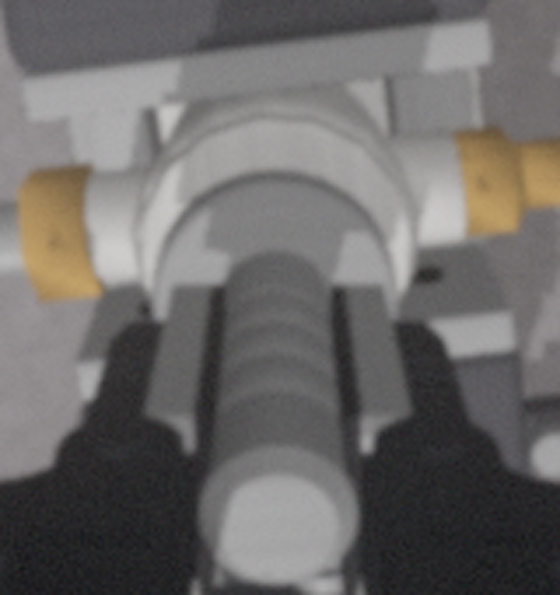

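Request:
{"name": "carry_out", "arguments": {
  "series": [
    [[255, -0.2, 0, -0.4, 0], [255, -0.2, 0, -0.8, 0], [255, -0.2, 0, -1.2, 0], [255, -0.2, 0, -1.6, 0], [255, -0.2, 0, -2, 0], [255, -0.2, 0, -2.4, 0], [255, -0.2, 0, -2.8, 0], [255, -0.2, 0, -3.1, 0]]
  ]
}}

```text
time_s: 18.5
eef_pos: [0.5274, 0.1797, 0.1532]
tool_rot: [-1.568, 0.002, -1.376]
ft_force: [-3.0, -0.8, 9.2]
opening: 0.161
```

Request:
{"name": "carry_out", "arguments": {
  "series": [
    [[255, -0.2, 0, -0.4, 0], [255, -0.2, 0, -0.8, 0], [255, -0.2, 0, -1.2, 0], [255, -0.2, 0, -1.6, 0], [255, -0.2, 0, -2, 0], [255, -0.2, 0, -2.4, 0], [255, -0.2, 0, -2.8, 0], [255, -0.2, 0, -3.1, 0]]
  ]
}}

```text
time_s: 19.17
eef_pos: [0.5272, 0.1796, 0.1497]
tool_rot: [-1.568, 0.002, -1.376]
ft_force: [0.9, 0.7, -2.1]
opening: 0.158
```

The force dropped back to the tool's own weight, so the bushing has let go. Next I land the collar in small steps.

Request:
{"name": "carry_out", "arguments": {
  "series": [
    [[255, 0, 0, -0.4, 0], [255, 0, 0, -0.8, 0], [255, 0, 0, -1.2, 0], [255, 0, 0, -1.5, 0]]
  ]
}}

```text
time_s: 19.5
eef_pos: [0.5272, 0.1796, 0.148]
tool_rot: [-1.568, 0.002, -1.376]
ft_force: [-1.1, 0.3, -1.4]
opening: 0.167
```

Request:
{"name": "carry_out", "arguments": {
  "series": [
    [[255, 0, 0, -0.3, 0], [255, 0, 0, -0.6, 0], [255, 0, 0, -0.9, 0], [255, 0, 0, -1.1, 0]]
  ]
}}

```text
time_s: 19.83
eef_pos: [0.5271, 0.1796, 0.1468]
tool_rot: [-1.568, 0.002, -1.376]
ft_force: [1.4, 0.0, -1.6]
opening: 0.162
```

```bash
python3 - <<'E'
from h import *
s=manip.state(); print(s["time_s"],s["eef_pos"],tip(s),s["ft_force"],s["wrist_torque"],s["tool_rot"])
a=imaging.get_image("wrist"); b=imaging.get_image("side")
cv2.imwrite("pics/w14c.png",cv2.resize(a[170:340,200:360],None,fx=3.5,fy=3.5,interpolation=cv2.INTER_CUBIC))
cv2.imwrite("pics/s14c.png",cv2.resize(b[130:210,190:270],None,fx=7,fy=7,interpolation=cv2.INTER_LANCZOS4))
E
```

```text
19.8333 [0.52712933 0.17960972 0.14683117] [0.52729398 0.17980779 0.07393163] [ 1.35067323e+00  7.95156629e-04 -1.64933347e+00] [ 0.12819104 -0.06167727  0.02825851] [-1.56805543  0.00222942 -1.37635843]
```

View pics/s14c.png

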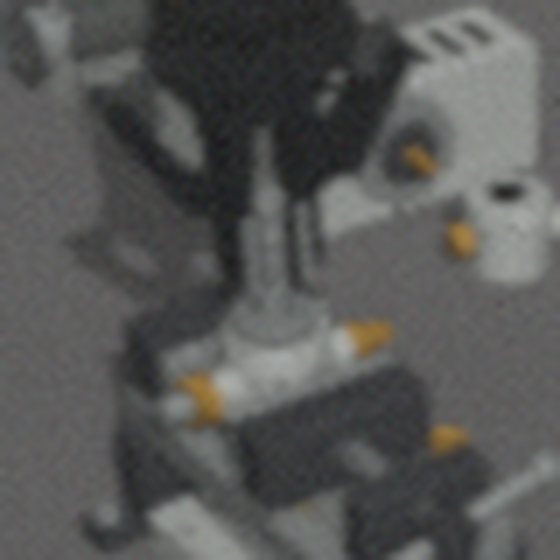

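View pics/w14c.png

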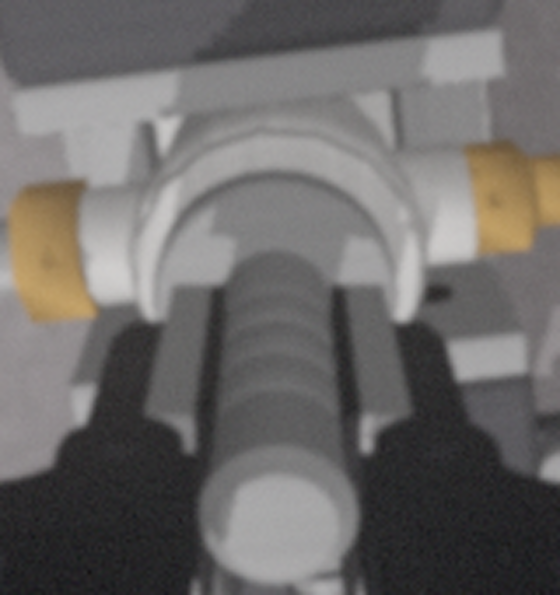

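Request:
{"name": "carry_out", "arguments": {
  "series": [
    [[255, 0.2, 0, -0.3, 0], [255, 0.3, 0, -0.6, 0], [255, 0.3, 0, -0.9, 0], [255, 0.3, 0, -1, 0]]
  ]
}}

```text
time_s: 20.27
eef_pos: [0.5272, 0.1797, 0.1467]
tool_rot: [-1.568, 0.002, -1.376]
ft_force: [-4.9, -1.4, 9.7]
opening: 0.163
```

Request:
{"name": "carry_out", "arguments": {
  "series": [
    [[255, 0, 0, -0.3, 0], [255, 0, 0, -0.6, 0], [255, 0, 0, -0.9, 0], [255, 0, 0, -1, 0]]
  ]
}}

```text
time_s: 20.6
eef_pos: [0.5272, 0.1797, 0.1467]
tool_rot: [-1.568, 0.001, -1.376]
ft_force: [-5.0, -2.0, 11.5]
opening: 0.164
```

```bash
python3 - <<'E'
from h import *
s=manip.state(); print(s["time_s"],s["eef_pos"],tip(s),s["ft_force"],s["wrist_torque"],s["tool_rot"])
a=imaging.get_image("wrist"); b=imaging.get_image("side"); t=imaging.get_image("top")
cv2.imwrite("pics/w15c.png",cv2.resize(a[170:340,200:360],None,fx=3.5,fy=3.5,interpolation=cv2.INTER_CUBIC))
cv2.imwrite("pics/s15c.png",cv2.resize(b[140:240,190:290],None,fx=6,fy=6,interpolation=cv2.INTER_LANCZOS4))
cv2.imwrite("pics/t15c.png",cv2.resize(t[205:305,130:260],None,fx=5,fy=5,interpolation=cv2.INTER_LANCZOS4))
E
```

```text
20.6 [0.52722267 0.17970407 0.14671438] [0.52738726 0.17982289 0.07381466] [-5.03170113 -1.9790662  11.45386532] [-0.33712743  0.95508263  0.02323117] [-1.56826609e+00  1.16266219e-03 -1.37627214e+00]
```

View pics/s15c.png

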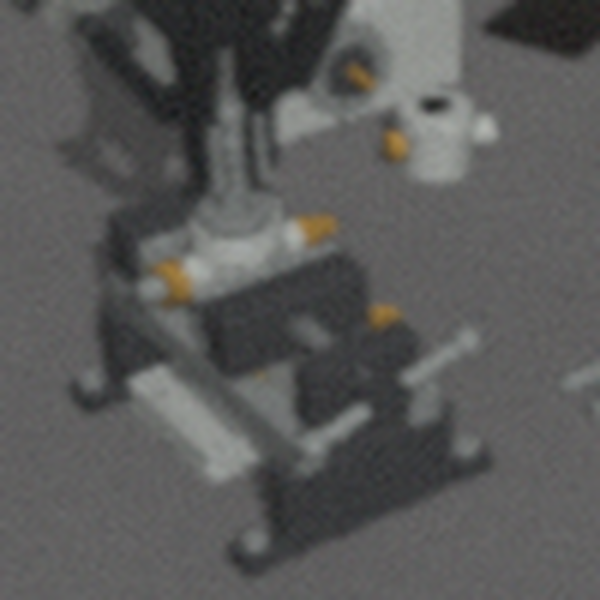

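View pics/w15c.png

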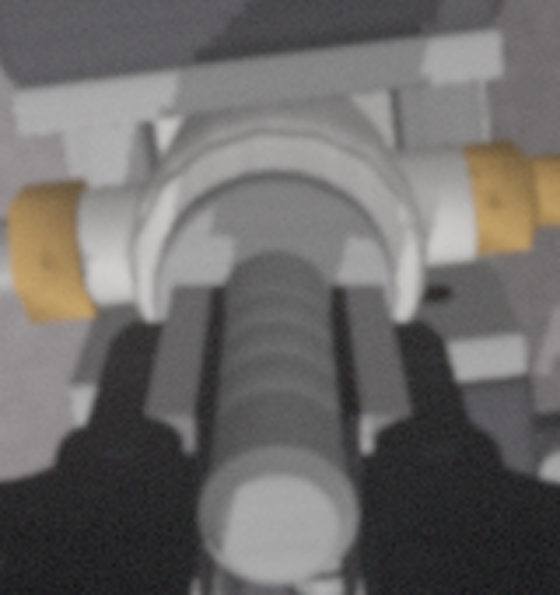

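View pics/t15c.png

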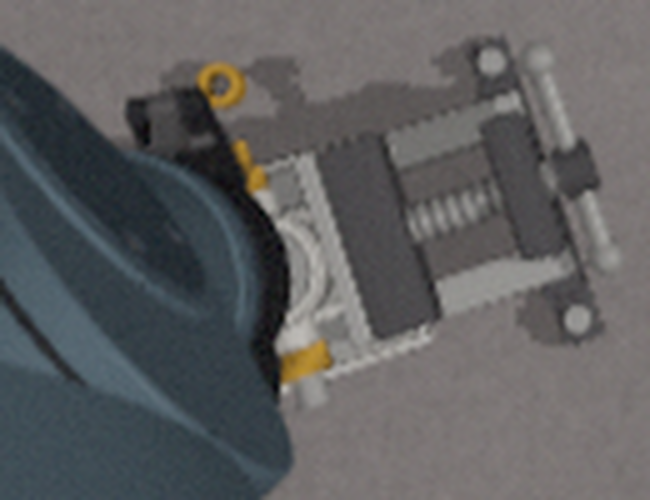

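The collar is on the casting: z stopped at 146.7 mm under two pushes of about 14 N net. A brass glint now shows in the tray at about (260,375) in the crop. Drawing the drift out straight up.

Request:
{"name": "carry_out", "arguments": {
  "series": [
    [[255, 0.2, 0, 1, 0], [255, 0.3, 0, 3, 0], [255, 0.3, 0, 6, 0], [255, 0.3, 0, 10, 0], [255, 0.3, 0, 14, 0], [255, 0.3, 0, 18, 0], [255, 0.3, 0, 22, 0], [255, 0.3, 0, 26, 0], [255, 0.3, 0, 30, 0], [255, 0.3, 0, 34, 0], [255, 0.3, 0, 38, 0], [255, 0.3, 0, 42, 0]]
  ]
}}

```text
time_s: 21.75
eef_pos: [0.5275, 0.1796, 0.1891]
tool_rot: [-1.568, 0.001, -1.376]
ft_force: [-0.8, 0.2, -2.1]
opening: 0.158
```

Request:
{"name": "carry_out", "arguments": {
  "series": [
    [[255, 0, 0, 6, 0], [255, 0, 0, 14, 0], [255, 0, 0, 24, 0], [255, 0, 0, 34, 0], [255, 0, 0, 42, 0], [255, 0, 0, 44, 0], [255, 0, 0, 44, 0]]
  ]
}}

```text
time_s: 22.33
eef_pos: [0.528, 0.1798, 0.2342]
tool_rot: [-1.566, 0.001, -1.376]
ft_force: [-0.4, 0.2, -3.2]
opening: 0.164
```

```bash
python3 - <<'E'
from h import *
s=manip.state(); print(s["time_s"],s["eef_pos"],tip(s),s["ft_force"],s["wrist_torque"],s["tool_rot"])
a=imaging.get_image("wrist"); b=imaging.get_image("side")
cv2.imwrite("pics/w16.png",cv2.resize(a[120:340,180:380],None,fx=2.7,fy=2.7,interpolation=cv2.INTER_CUBIC))
cv2.imwrite("pics/s16c.png",cv2.resize(b[110:240,180:290],None,fx=4.6,fy=4.6,interpolation=cv2.INTER_LANCZOS4))
E
```

```text
22.3333 [0.52803027 0.17978658 0.23415872] [0.52832208 0.17992817 0.16125944] [-0.35302257  0.16874103 -3.21039783] [-0.03049395  0.00823061  0.00271795] [-1.56649374e+00  1.13283313e-03 -1.37648991e+00]
```

View pics/w16.png

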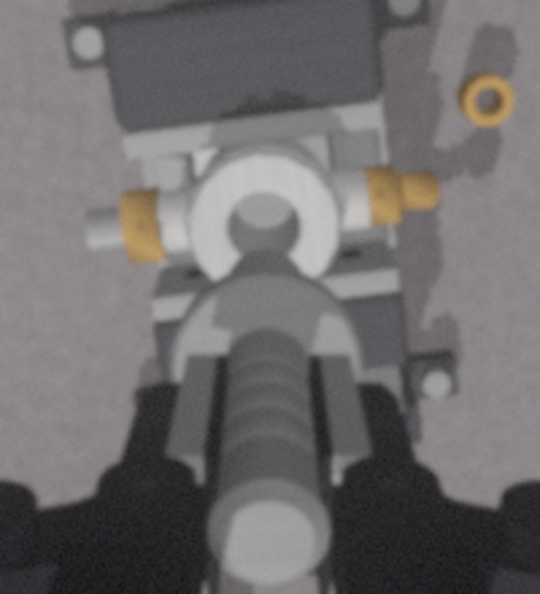

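View pics/s16c.png

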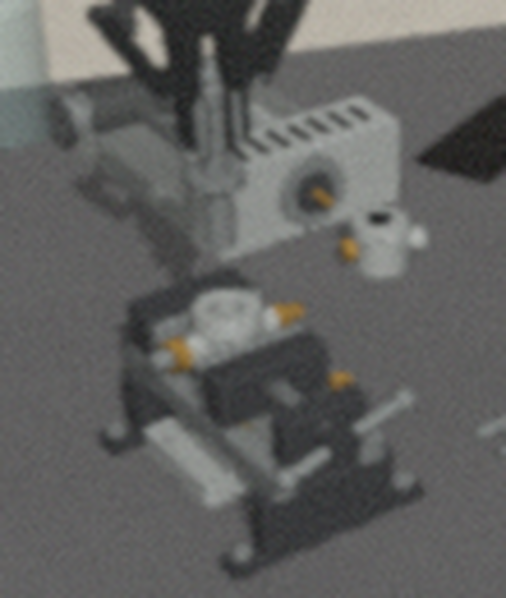

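The bore is empty: the tray shows through it at (265,210) in the crop. A brass spot is visible in the tray under the jaw. Returning to the rack.

Request:
{"name": "carry_out", "arguments": {
  "series": [
    [[255, 2, -30, 0, 0], [255, 4, -68, 0, 0], [255, 6, -106, 0, 0], [255, 9, -145, 0, 0], [255, 11, -184, 0, 0], [255, 13, -223, 0, 0], [255, 16, -262, 0, 0], [255, 18, -300, 0, 0], [255, 20, -338, 0, 0], [255, 23, -375, 0, 0], [255, 25, -405, 0, 0], [255, 26.3, -425, 0, 0]]
  ]
}}

```text
time_s: 23.43
eef_pos: [0.5525, -0.2501, 0.232]
tool_rot: [-1.57, -0.0, -1.381]
ft_force: [0.5, -0.6, -2.9]
opening: 0.163
```

```bash
python3 - <<'E'
from h import *
s=manip.state(); t=tip(s);print(s["eef_pos"],t,s["tool_rot"],(np.array([.5545,-.2572,0])-t)*1000)
E
```

```text
[ 0.55248622 -0.25011095  0.23197004] [ 0.55251617 -0.25011611  0.15907004] [-1.57040621e+00 -1.47325140e-04 -1.38058905e+00] [   1.98382567   -7.0838853  -159.07004362]
```

Request:
{"name": "carry_out", "arguments": {
  "series": [
    [[255, 1, -3, 0, 0.004], [255, 2, -6, 0, 0.004], [255, 2, -7, 0, 0.004], [255, 2, -7, 0, 0.004], [255, 2, -7, 0, 0.004]]
  ]
}}

```text
time_s: 23.85
eef_pos: [0.5548, -0.255, 0.232]
tool_rot: [-1.57, 0.001, -1.374]
ft_force: [0.5, -0.2, -2.8]
opening: 0.163
```

```bash
python3 - <<'E'
from h import *
s=manip.state(); t=tip(s);print(s["time_s"],s["eef_pos"],t,s["tool_rot"])
a=imaging.get_image("wrist");cv2.imwrite("pics/w17.png",a)
cv2.imwrite("pics/w17c.png",cv2.resize(a[150:300,200:360],None,fx=4,fy=4,interpolation=cv2.INTER_CUBIC))
print("pred hole", (proj("wrist",[.5545,-.2572,.06],s)-[200,150])*4+1.5)
E
```

```text
23.85 [ 0.55484431 -0.25500446  0.23198254] [ 0.55487437 -0.25493938  0.15908257] [-1.57021733e+00  7.94927491e-04 -1.37399407e+00]
pred hole [312.40483883 169.62081597]
```

View pics/w17c.png

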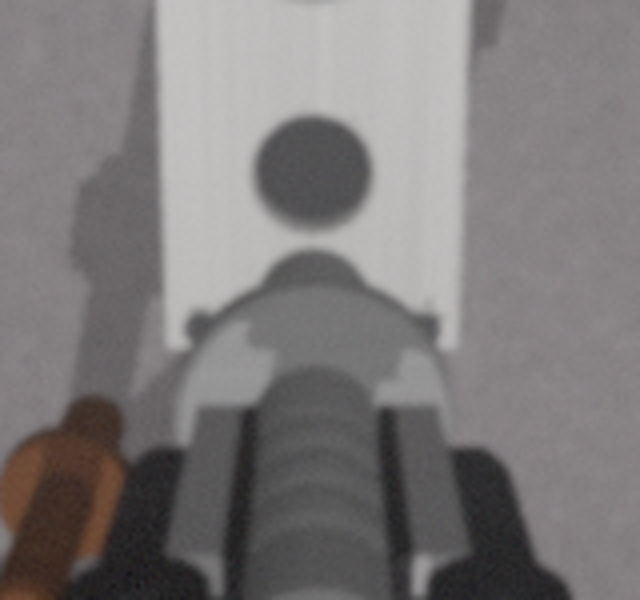

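Request:
{"name": "carry_out", "arguments": {
  "series": [
    [[255, -0.3, -2.5, -8, 0], [255, -0.3, -2.5, -20, 0], [255, -0.3, -2.5, -35, 0], [255, -0.3, -2.5, -50, 0], [255, -0.3, -2.5, -64, 0], [255, -0.3, -2.5, -76, 0], [255, -0.3, -2.5, -86, 0], [255, -0.3, -2.5, -90, 0], [255, -0.3, -2.5, -90, 0]]
  ]
}}

```text
time_s: 24.65
eef_pos: [0.5539, -0.2574, 0.1407]
tool_rot: [-1.572, 0.002, -1.374]
ft_force: [-0.2, 0.1, -2.7]
opening: 0.164
```

```bash
python3 - <<'E'
from h import *
s=manip.state(); t=tip(s);print(s["time_s"],s["eef_pos"],t,s["tool_rot"],s["ft_force"])
a=imaging.get_image("wrist");b=imaging.get_image("side")
cv2.imwrite("pics/w18c.png",cv2.resize(a[170:320,200:360],None,fx=4,fy=4,interpolation=cv2.INTER_CUBIC))
cv2.imwrite("pics/s18c.png",cv2.resize(b[220:340,220:340],None,fx=5,fy=5,interpolation=cv2.INTER_CUBIC))
E
```

```text
24.65 [ 0.553857   -0.25736404  0.14073346] [ 0.5537553  -0.2572558   0.06783361] [-1.57187388  0.00172916 -1.3738347 ] [-0.16613892  0.12691482 -2.66878968]
```

View pics/w18c.png

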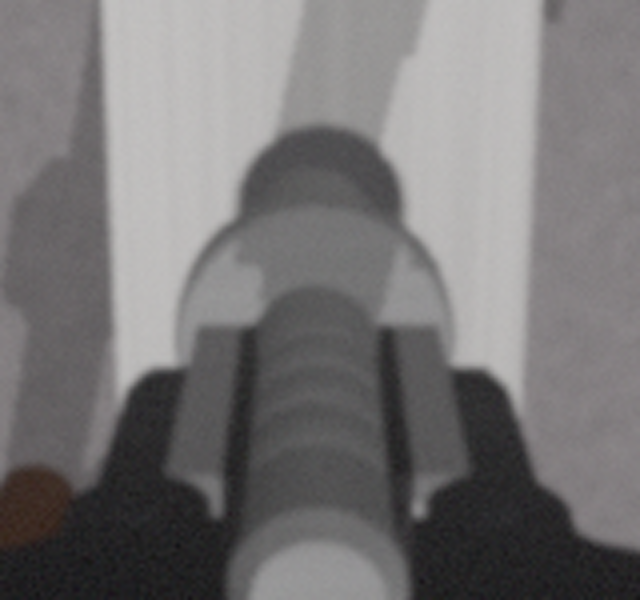

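View pics/s18c.png

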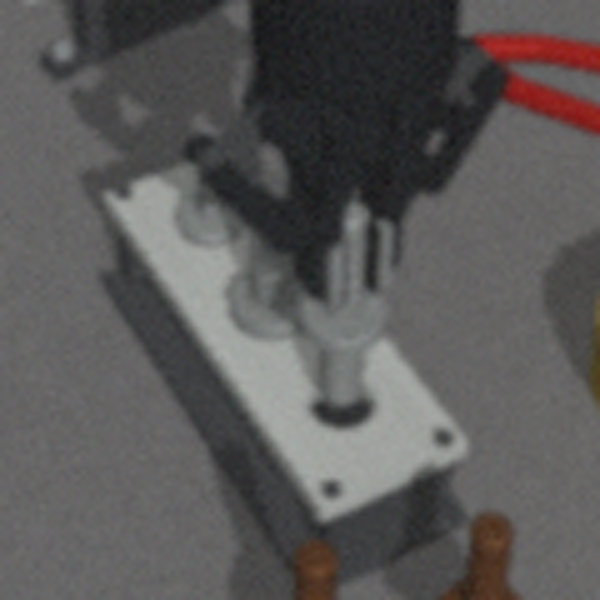

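Request:
{"name": "carry_out", "arguments": {
  "series": [
    [[255, 0.6, 0, -4, 0], [255, 0.6, 0, -9, 0], [255, 0.6, 0, -14, 0], [255, 0.6, 0, -19, 0], [255, 0.6, 0, -24, 0], [255, 0.6, 0, -29, 0], [255, 0.6, 0, -34, 0], [255, 0.6, 0, -38, 0], [255, 0.6, 0, -41, 0], [255, 0.6, 0, -43.5, 0], [255, 0.6, 0, -44.5, 0], [255, 0.6, 0, -44.5, 0]]
  ]
}}

```text
time_s: 25.75
eef_pos: [0.5554, -0.2577, 0.0977]
tool_rot: [-1.57, 0.0, -1.374]
ft_force: [-0.7, -0.3, -2.5]
opening: 0.163
```

Request:
{"name": "carry_out", "arguments": {
  "series": [
    [[255, 0, 0, -0.5, 0], [255, 0, 0, -1, 0], [255, 0, 0, -1.5, 0], [255, 0, 0, -2, 0]]
  ]
}}

```text
time_s: 26.08
eef_pos: [0.5555, -0.2578, 0.0958]
tool_rot: [-1.57, 0.0, -1.374]
ft_force: [0.1, 0.4, -1.8]
opening: 0.165
```

Request:
{"name": "carry_out", "arguments": {
  "series": [
    [[255, 0, 0, -0.5, 0], [255, 0, 0, -1, 0], [255, 0, 0, -1.2, 0]]
  ]
}}

```text
time_s: 26.33
eef_pos: [0.5555, -0.2578, 0.0946]
tool_rot: [-1.57, 0.0, -1.374]
ft_force: [0.5, 0.8, -1.7]
opening: 0.161
```

Request:
{"name": "carry_out", "arguments": {
  "series": [
    [[255, 0, 0, -0.4, 0], [255, 0, 0, -0.8, 0], [255, 0, 0, -1.2, 0], [255, 0, 0, -1.2, 0]]
  ]
}}

```text
time_s: 26.67
eef_pos: [0.5554, -0.2578, 0.0932]
tool_rot: [-1.57, 0.0, -1.374]
ft_force: [-0.8, -0.1, -3.4]
opening: 0.16
```

Request:
{"name": "carry_out", "arguments": {
  "series": [
    [[255, 0, 0, -0.4, 0], [255, 0, 0, -0.8, 0], [255, 0, 0, -1, 0], [255, 0, 0, -1, 0]]
  ]
}}

```text
time_s: 27.0
eef_pos: [0.5556, -0.2579, 0.093]
tool_rot: [-1.57, -0.0, -1.374]
ft_force: [-2.5, 1.0, 5.0]
opening: 0.161
```

Request:
{"name": "carry_out", "arguments": {
  "series": [
    [[255, 0, 0, -0.4, 0], [255, 0, 0, -0.7, 0], [255, 0, 0, -0.7, 0]]
  ]
}}

```text
time_s: 27.25
eef_pos: [0.5556, -0.2579, 0.0929]
tool_rot: [-1.57, -0.0, -1.374]
ft_force: [-3.5, 1.3, 7.6]
opening: 0.161
```

The collar is seated on the plate at TCP z 0.0929, the same as at the grasp. Opening the gripper.

Request:
{"name": "carry_out", "arguments": {
  "series": [
    [[255, 0, 0, 0, 0], [200, 0, 0, 0, 0], [150, 0, 0, 0, 0], [100, 0, 0, 0, 0], [50, 0, 0, 0, 0], [0, 0, 0, 0, 0], [0, 0, 0, 0, 0], [0, 0, 0, 0, 0], [0, 0, 0, 0, 0], [0, 0, 0, 0, 0]]
  ]
}}

```text
time_s: 28.08
eef_pos: [0.5556, -0.2578, 0.0929]
tool_rot: [-1.57, -0.0, -1.374]
ft_force: [0.5, 0.3, -0.2]
opening: 1.0
```

```bash
python3 - <<'E'
from h import *
s=manip.state();print(s["time_s"],s["eef_pos"],s["opening"],s["ft_force"])
a=imaging.get_image("wrist");cv2.imwrite("pics/w19.png",a)
E
```

```text
28.0833 [ 0.55557795 -0.25784902  0.09292386] 0.99983106515788 [ 0.51723078  0.31554492 -0.2135509 ]
```

View pics/w19.png

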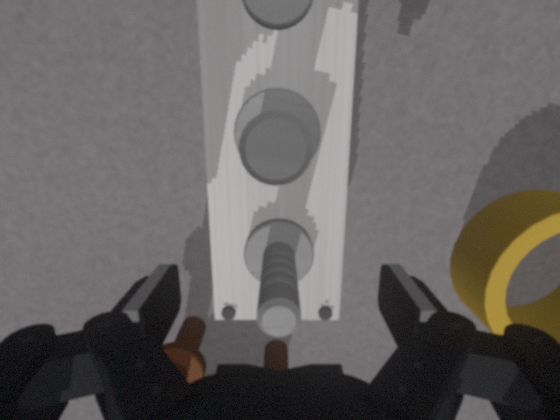

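The drift stands upright in its hole and the fingers are clear of it. Lifting away, then moving aside so the cameras can see both the rack and the vice.

Request:
{"name": "carry_out", "arguments": {
  "series": [
    [[0, 0, 0, 5, 0], [0, 0, 0, 20, 0], [0, 0, 0, 45, 0], [0, 0, 0, 75, 0], [0, 0, 0, 105, 0], [0, 0, 0, 135, 0], [0, 0, 0, 155, 0], [0, -15, 10, 160, 0], [0, -30, 20, 160, 0], [0, -50, 40, 160, 0], [0, -60, 70, 160, 0], [0, -60, 100, 160, 0]]
  ]
}}

```text
time_s: 29.13
eef_pos: [0.4931, -0.1581, 0.2532]
tool_rot: [-1.572, -0.001, -1.377]
ft_force: [0.0, -0.1, 0.0]
opening: 1.002
```

Request:
{"name": "carry_out", "arguments": {
  "series": [
    [[0, 0, 30, 0, 0], [0, 0, 60, 0, 0], [0, 0, 90, 0, 0], [0, 0, 100, 0, 0], [0, 0, 100, 0, 0], [0, 0, 100, 0, 0]]
  ]
}}

```text
time_s: 29.63
eef_pos: [0.4931, -0.0584, 0.2535]
tool_rot: [-1.571, -0.002, -1.376]
ft_force: [0.4, -0.1, 0.6]
opening: 0.997
```

```bash
python3 - <<'E'
from h import *
s=manip.state();print(s["time_s"],s["eef_pos"],s["opening"],s["ft_force"])
a=imaging.get_image("wrist");b=imaging.get_image("side");t=imaging.get_image("top")
cv2.imwrite("pics/w20.png",a);cv2.imwrite("pics/t20.png",t)
cv2.imwrite("pics/s20c.png",cv2.resize(b[150:350,190:350],None,fx=3,fy=3,interpolation=cv2.INTER_CUBIC))
E
```

```text
29.6333 [ 0.49313004 -0.05844538  0.25348292] 0.9974351084400028 [ 0.39430476 -0.1417514   0.62921911]
```

View pics/s20c.png

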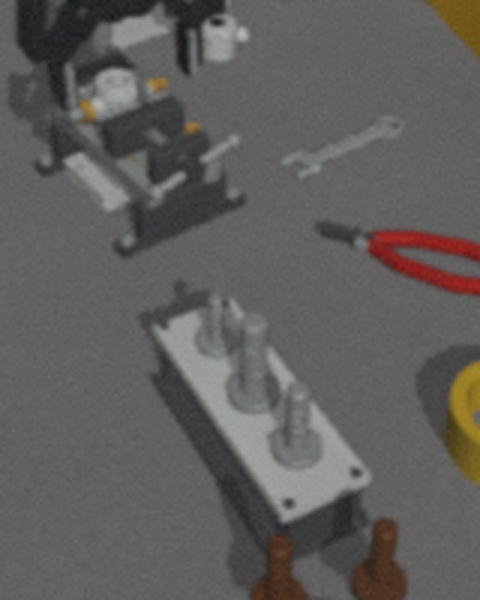

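View pics/t20.png

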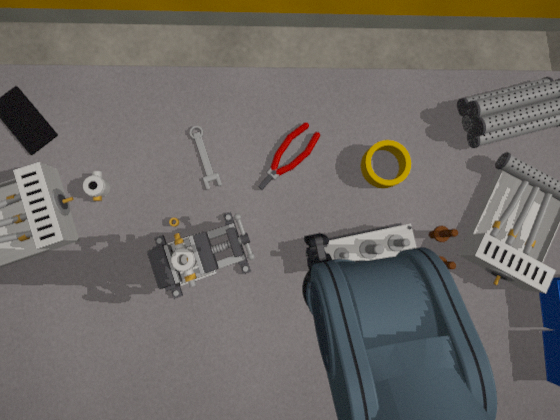

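View pics/w20.png

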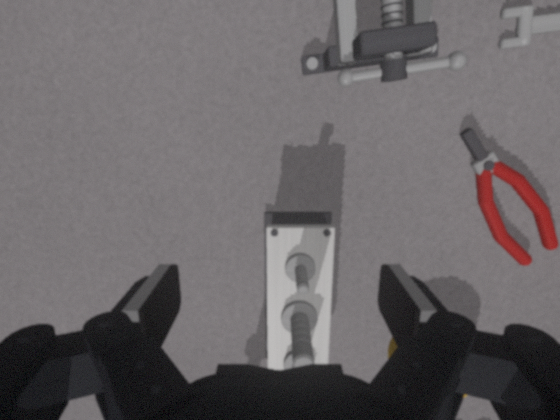

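```bash
python3 - <<'E'
import cv2
t=cv2.imread("pics/t20.png")
cv2.imwrite("pics/t20c.png",cv2.resize(t[210:300,140:260],None,fx=6,fy=6,interpolation=cv2.INTER_CUBIC))
E
```

```text
(no output)
```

View pics/t20c.png

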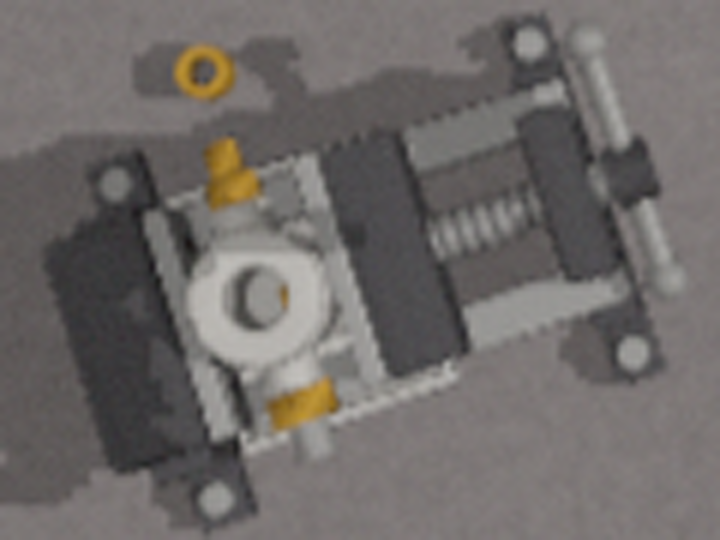

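The bore is empty and a bit of brass shows in the tray through it at (284,293) in the crop. The new bushing and the other items haven't moved. Handing in.

```bash
python3 -c "
from station import manip
print(manip.finish_job())"
```

```text
the job is handed in; nothing more can be done
None
```

The bushing is out: I pressed it through with the middle drift, landed the collar on the valve body, and put the drift back upright in its own rack hole. The job was handed in at about 30 s of the 72 s allowed.

- **Pressing:** the bushing slid at about 12 N net and let go cleanly. The collar then stopped dead on the casting under two pushes of about 12–14 N net. All readings stayed below the 25 N limit, but I only read the force between moves, so a brief higher peak can't be ruled out.
- **Last checks:** the bore is empty, and brass shows in the tray in both the top and side views. The drift stands upright with its collar on the plate. The other drifts and loose items look unmoved in the pictures, and the gripper is open and touching nothing.
- **Disagreements:** the wrist view put the valve top at about 108 mm, while contact put it at about 115 mm, so I went by contact. A steady sideways force of 2–5 N showed whenever the drift was loaded. I didn't find its cause, though it read near zero whenever the load came off.

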